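# Plug the spare outlet and open the purge valve

## Task

Put the purge-gas manifold into service: by hand, run the square-headed plug in the spare outlet down finger-tight and no further, then give it a quarter turn more with the wrench that fits it, and lay that wrench back on the tool mat without dropping it. Then open the purge valve, the ball knob in the middle of the block next to the plug, anticlockwise to its stop. Leave the other valve shut and the other things on the bench where they are.

Things in the scene. Friction and masses are not known exactly. Their poses are not given: they have to be found in the camera images.
- manifold: Purge-gas manifold, fixed: base plate 120 x 360 x 8 mm with a grey valve block 34 x 340 mm along y, top 109 mm high. Origin under the plate's centre; z up, x from front (robot side) to back, y to the left. At y = -130 mm the plugged spare outlet, at 0 the purge valve, at +100 the other valve, at +155 a gauge. Tubes rise at x = +40, y = -45 and at y = +205; two clamp posts at x = +44, y = +50 and +146.
- purifier (a point): Centre of the purifier cartridge, 45 mm thick and 194 mm long along the manifold's y, fixed 310 mm above the bench over the valves (clamps to 339 mm high), so that the ball knobs cannot be reached from straight above. Its end and the tube bend there stay 80 mm short of the plug's axis.
- purge_knob (a joint): Purge valve, in the middle of the block next to the plug. Value in rad: 0 shut, 2.6 its open stop; grows as the knob turns anticlockwise, looking down on the knob along its stem. Starts shut or nearly so (0 to 0.35). Turning takes about 0.35 N m; it stays where it is left.
- purge_knob_ball (a point): Centre of the purge valve's smooth ball, 35 mm in diameter, on a stem leaning 30 degrees from vertical to the manifold's front (-x). z points outwards along the stem, the turning axis. The 10 mm stem is free for 32 mm below the centre; then bonnet parts up to 32 mm across. The ball slips unless the pads close through its centre, square to the stem, with a firm grip (40 N or more).
- spare_knob (a joint): The other valve, left of the purge valve: same kind, 0 shut, grows as it opens. Leave it shut.
- spare_knob_ball (a point): Centre of the other valve's ball, same size and lean; z outwards along the stem.
- plug_head: Square steel head of the plug in the spare outlet, 22 x 22 mm, 22 mm high, axis upright. Origin at its centre, 144 mm above the bench; z up, x and y square to the flats; turns with the plug, which tightens clockwise from above. Below it a collar 25 mm across and 3 mm thick, then the thread and a boss 28 mm wide on the block, whose top is 24 mm under the head.
- plug_run (a joint): Running the plug down: rad turned clockwise, finger-tight at the stop, 1.9; starts at 0.4 to 1.0 and turns lightly (0.04 N m); the plug does not sink noticeably. Once finger-tight, a wrench fits on its flats with the shank pointing from the plug to -85 degrees in the manifold's frame (0 = its x, -90 = right), and has free room there to swing clockwise past a quarter turn.
- plug_nip (a joint): Turn of the plug past finger-tight: rad clockwise, 0 at the start, a quarter turn is 1.57. It takes 0.6 N m, so it moves only once plug_run is at its stop; it stays where it is left. A gripper could force it by hand: stop turning by hand at the stop, with a light grip (about 25 N).
- tool_mat: Black rubber mat fixed on the bench to the right, 270 x 250 x 3 mm. Origin under its centre, x along the 270 mm.
- wrench: The larger of two steel open-ended wrenches lying flat on the mat, 226 mm long, about 0.17 kg: the one that fits the plug. Origin under the middle of its shank, x along the shank towards the open jaw, z up.
- wrench_mid (a point): Middle of the wrench's shank, half-way up (4 mm above its underside), same axes. The shank is 18 mm wide and 7 mm thick; the heads are 8 mm thick.
- wrench_jaw (a point): Centre of the open jaw, 95 mm from wrench_mid along x: where the plug's axis lies with the wrench on. Jaw 23.6 mm wide, open to +x, with prongs to 20 mm past this point, flared at the ends; its floor is 14.5 mm behind this point. Head 49 mm wide. The play on the plug's head is about 0.1 rad.
- small_wrench_mid (a point): Middle of the small wrench, 150 mm long, 15 mm jaw: too small for the plug, to be left alone. It may lie on either side of the larger one; x along its shank to the jaw.
- solvent_bottle: Clear bottle 48 mm in diameter, 150 mm high, stands behind and to the right of the plug; origin under its centre. Leave alone.
- sample_jar: Sample jar 40 mm in diameter, 62 mm high, in front of the manifold; origin under its centre. Leave alone.
- mortar: White mortar 86 mm in diameter, 36 mm high, with its pestle leaning in it to 60 mm high and sticking out 14 mm along its x, in front of the manifold; origin under its centre. Leave alone.
Things that resemble listed ones, but are neither listed nor needed, are in the scene too. Leave any blue or yellow look-alike of the wrench alone.

How it is judged:
By the outcome, as a careful person would: the job done as asked, in the order asked, and still so for the second after the job is handed in, with the robot touching nothing.
It also fails if it takes over 72 s, if anything falls off the work surface, if the arm or the gripper's body presses on something with over 40 N, if the wrist force passes 120 N, or if a joint passes its speed limit or range.

## Robot

A 6-joint arm with a two-finger parallel gripper is mounted at the origin on the work surface. World frame = base frame: x ahead of the robot, y to its left, z up, the work surface at z = 0. Lengths are in m, angles in rad, forces in N, time in s.
With the tool pointing down it reaches from about 0.375 to 0.75 m from the base axis. Payload 9 kg.
Tool frame: the origin (TCP) lies at the centre of the arm's flange, where the gripper is bolted on; the fingertips stand 173 mm ahead of it and the grasp point (between the pads) lies 155 mm ahead of it; x points along the fingers, z is the direction in which the jaws open and shut, and the axes are right-handed (so a half turn about x gives the same grasp; the last joint's range is limited). The gripper opens to 85 mm and grips with 20 to 120 N. Pads are 22 mm wide; open, the fingers measure 114 mm over their backs; the gripper's body (76 mm by 85 mm) begins 54 mm behind the grasp point. The pads swing forward as they close: fully open they stand 13 mm farther back than shut.
Start: joints at [1.106, 0.104, 0.097, 1.564, 0, 1.353], TCP at [0.147, 0.582, 0.405] pointing down, gripper open.
Joint ranges: [-2.99, 2.99], [-0.84, 1.86], [-1.1, 1.16], [-1.84, 2.11], [-1.51, 1.56], [-3.14, 3.14]. Speed limits (rad/s): [2.22, 2.22, 2.57, 3.14, 3.14, 3.14].

## Interface

Orientations are given as a unit quaternion [w, x, y, z].
In Python, from plant import monitor, eyes, ticket gives the robot as it stands.
- The arm moves only by the shell command python3 -m handwheel 'ROWS' [FORCE]. ROWS is JSON, a list that holds one entry, the list of rows, each a list of 7 numbers: the shift along the tool's x, y, z in m, then the turn, a rotation vector about the tool's x, y, z in rad, then the gripper command: -1 is fully open, 1 is shut, values between are in proportion. In form: [[[dx, dy, dz, ax, ay, az, hand], ...]]. A call has 1 to 8 rows; each row is the pose to reach, as a shift and turn from the pose measured when the call began, along the tool's axes at that moment; what a row does not reach only later rows make up. A row lasts 1/12 s, in which the tool goes at most 41.7 mm and 7.16 degrees, less where a joint would pass 70% of its speed; a pose out of reach is approached as far as the arm can. A call with a gripper value outside its range is refused whole. The fingers move at their own pace and stop on an object; FORCE is the grip in N (left out, the last holds). Time passes only in rows, so rows that repeat a pose let the fingers close. It gives the time, the measured TCP pose, the force and the opening at its end, in the units of the state.
- monitor.state(): the state, without advancing time (a new reading comes with each control period).
- eyes.read_camera(name): name is "side" or "top" or "wrist"; returns a dict with "image" (400x640x3 uint8, red, green, blue), "camera_matrix" (3x3 intrinsics, pixels), "camera_from_world" (4x4, takes a point from world to camera coordinates). Camera axes: x right, y down, z forward; pixel columns grow to the right and rows downward; lengths in m; the calibration is good to about 2 mm. The wrist camera is an equidistant fisheye: a pixel r from the principal point sees the ray r / f radians off the axis. A picture is of the moment at which its call begins. There is no depth.
- ticket.close_job(): hands the job in, once; it reports no verdict.
The state is a dict: "time_s": time; "joint_pos": joint angles; "joint_velocities": joint speeds; "effort": joint torques, N m; "tool_pos": TCP position; "tool_rot": TCP orientation; "ft_force": force on the tool from outside, world axes, zero at the start; "torque": the same for the moment, N m; "gripper_width": finger opening in m.
Only numpy, scipy, OpenCV 4.12 (cv2) and the standard library are available. Lean on these libraries where they do the work, as an engineer would, in place of code of your own. Each camera call takes 0.05 s, during which the arm holds its last target.

## Working session

There is one attempt and no reset: what is moved stays moved. The work goes in short steps, Python scripts to look and compute and a shell command to move; the robot and the scene stay as the last step left them, time stands still between calls to the robot, and variables do not carry over. Pictures are saved under pics/ and viewed, and the job is handed in when it is done.

```bash
ls; mkdir -p pics
python3 - <<'E'
from plant import monitor, eyes
import cv2
print(monitor.state())
for n in ["side","top","wrist"]:
    r=eyes.read_camera(n); cv2.imwrite(f"pics/{n}0.png",r["image"][:,:,::-1]); print(n,r["camera_matrix"].tolist(),r["camera_from_world"].round(4).tolist())
E
```

```text
pics
{'time_s': 0.0, 'joint_pos': array([1.10632288e+00, 1.04669302e-01, 9.64623294e-02, 1.56389641e+00,
       5.82066823e-06, 1.35309228e+00]), 'joint_velocities': array([-0.00080939, -0.00030899, -0.00051139, -0.00148637, -0.00100847,
        0.00018199]), 'effort': array([ 4.42430191e-04, -5.56929052e+01,  5.03652048e+01,  1.69408845e-02,
       -3.13907349e-04,  1.55743271e-05]), 'tool_pos': array([0.14650519, 0.58172477, 0.40393592]), 'tool_rot': array([ 0.55731657, -0.43485962,  0.55815283,  0.43446607]), 'ft_force': array([ 0.46066718, -0.4101817 , -0.64588168]), 'torque': array([-0.01929588, -0.01625732, -0.03254153]), 'gripper_width': 0.08547144526158018}
side [[373.4000702287538, 0.0, 320.7951006386444], [0.0, 373.4000702287538, 200.20787673305506], [0.0, 0.0, 1.0]] [[0.7312, -0.6817, 0.0253, -0.4779], [-0.3352, -0.3913, -0.8571, 0.2589], [0.5942, 0.6182, -0.5146, 0.926], [0.0, 0.0, 0.0, 1.0]]
top [[375.1085065923151, 0.0, 319.9433924659012], [0.0, 375.1085065923151, 199.12024302463672], [0.0, 0.0, 1.0]] [[-0.0274, -0.9995, 0.0124, -0.1585], [-0.9938, 0.0259, -0.1081, 0.526], [0.1077, -0.0153, -0.9941, 1.2649], [0.0, 0.0, 0.0, 1.0]]
wrist [[309.70691628693146, 0.0, 322.40717419530944], [0.0, 309.70691628693146, 195.46695752571375], [0.0, 0.0, 1.0]] [[0.2435, 0.9699, -0.0011, -0.6], [0.932, -0.2337, 0.277, -0.0361], [0.2684, -0.0684, -0.9609, 0.3778], [0.0, 0.0, 0.0, 1.0]]
```

View pics/top0.png

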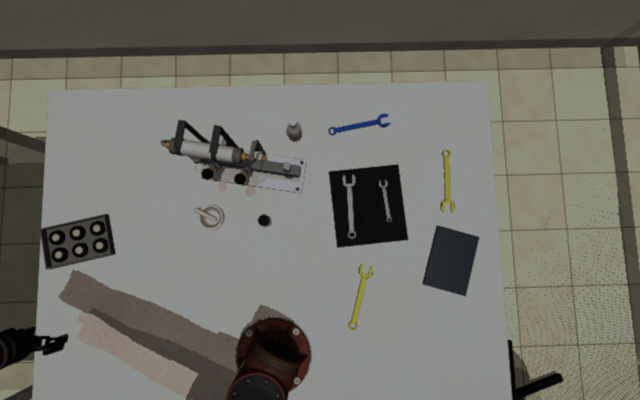

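View pics/side0.png

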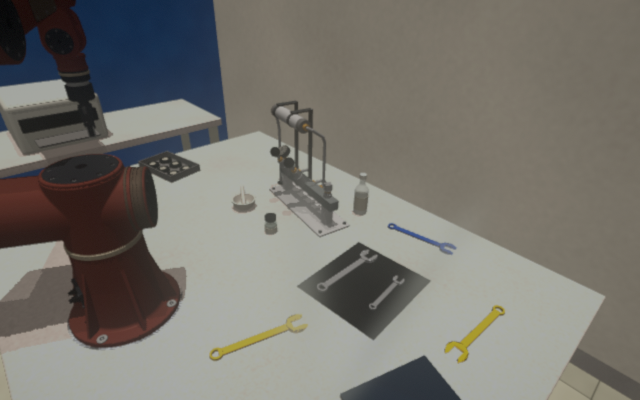

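View pics/wrist0.png

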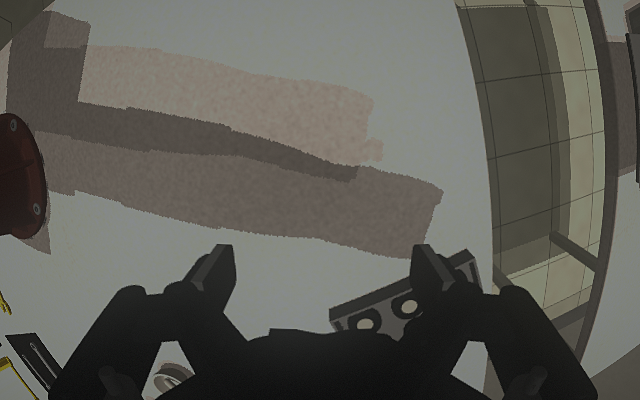

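The top view shows the manifold at about (240,165), the mat at (369,205), the mortar at (209,216), the jar at (264,220) and the bottle at (293,130). These could be taken for the wrench:
- silver large on the mat at (350,205)
- silver small on the mat at (387,200)
- blue at (360,125)
- yellow at (447,182)
- yellow at (361,297)

I choose the larger silver one on the mat at (350,205), and check it in a close crop next.

```bash
cat > h.py <<'E'
import numpy as np, cv2
from scipy.spatial.transform import Rotation as R
from plant import monitor, eyes
def cam(n): return eyes.read_camera(n)
def ray(c,u,v,fish=False):
    K=c["camera_matrix"];T=c["camera_from_world"]
    x=(u-K[0,2])/K[0,0];y=(v-K[1,2])/K[1,1]
    if fish:
        r=np.hypot(x,y); d=np.array([np.sin(r)*x/max(r,1e-9),np.sin(r)*y/max(r,1e-9),np.cos(r)])
    else: d=np.array([x,y,1.])
    Rm=T[:3,:3]; o=-Rm.T@T[:3,3]; d=Rm.T@d
    return o,d/np.linalg.norm(d)
def onz(c,u,v,z,fish=False):
    o,d=ray(c,u,v,fish); return o+d*(z-o[2])/d[2]
def proj(c,p,fish=False):
    K=c["camera_matrix"];T=c["camera_from_world"]
    q=T[:3,:3]@np.asarray(p,float)+T[:3,3]
    if fish:
        s=np.hypot(q[0],q[1]); a=np.arctan2(s,q[2]); q=np.array([q[0]/s*a,q[1]/s*a,1])
    else: q=q/q[2]
    return np.array([K[0,0]*q[0]+K[0,2],K[1,1]*q[1]+K[1,2]])
def tri(rs):
    A=np.zeros((3,3));b=np.zeros(3)
    for o,d in rs:
        P=np.eye(3)-np.outer(d,d);A+=P;b+=P@o
    p=np.linalg.solve(A,b); return p,[np.linalg.norm(np.cross(p-o,d)) for o,d in rs]
def pose():
    s=monitor.state(); q=s["tool_rot"]; return s["tool_pos"],R.from_quat([q[1],q[2],q[3],q[0]]),s
def rel(p_t,R_t):
    "row shift & rotvec from the present pose to target TCP pose"
    p,r,s=pose(); return r.inv().apply(np.asarray(p_t)-p).round(4), (r.inv()*R_t).as_rotvec().round(4)
def tool(xdir,zdir):
    x=np.array(xdir,float);x/=np.linalg.norm(x);z=np.array(zdir,float);z-=x*(z@x);z/=np.linalg.norm(z)
    return R.from_matrix(np.stack([x,np.cross(z,x),z],1))
def save(n,img,crop=None,f=1):
    if crop: u0,v0,u1,v1=crop; img=img[v0:v1,u0:u1]
    cv2.imwrite(f"pics/{n}.png",cv2.resize(img[:,:,::-1],None,fx=f,fy=f,interpolation=cv2.INTER_CUBIC))
E
python3 - <<'E'
from h import *
c=cam("top"); save("top_man",c["image"],(150,105,320,205),4.7); save("top_mat",c["image"],(320,155,420,255),6)
c=cam("side"); save("side_man",c["image"],(230,90,390,240),4)
save("side_mat",c["image"],(290,230,440,335),5)
E
```

```text
(no output)
```

View pics/top_man.png

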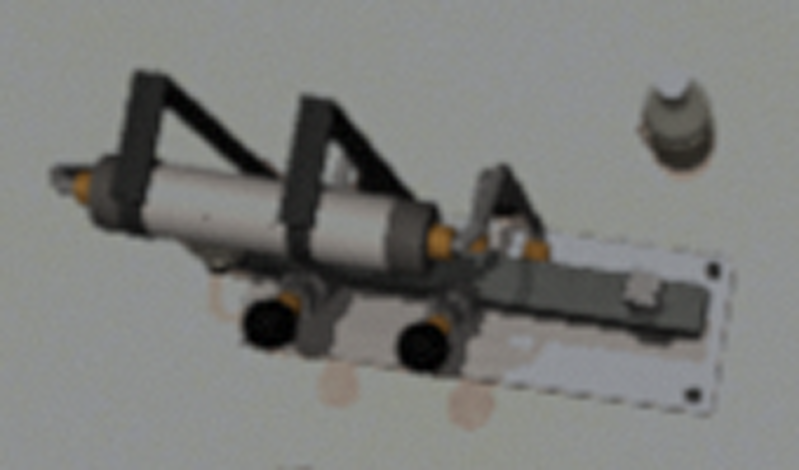

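View pics/top_mat.png

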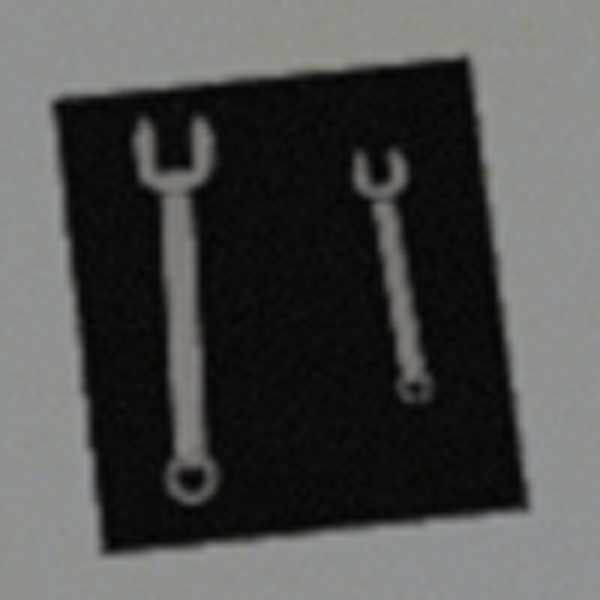

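View pics/side_man.png

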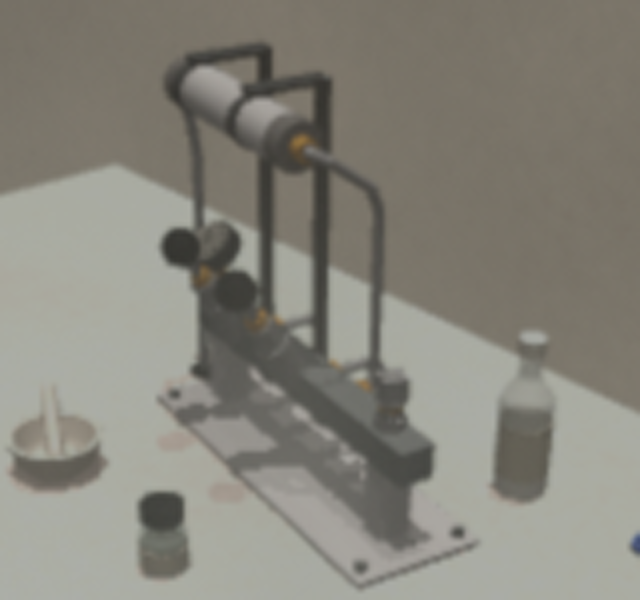

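View pics/side_mat.png

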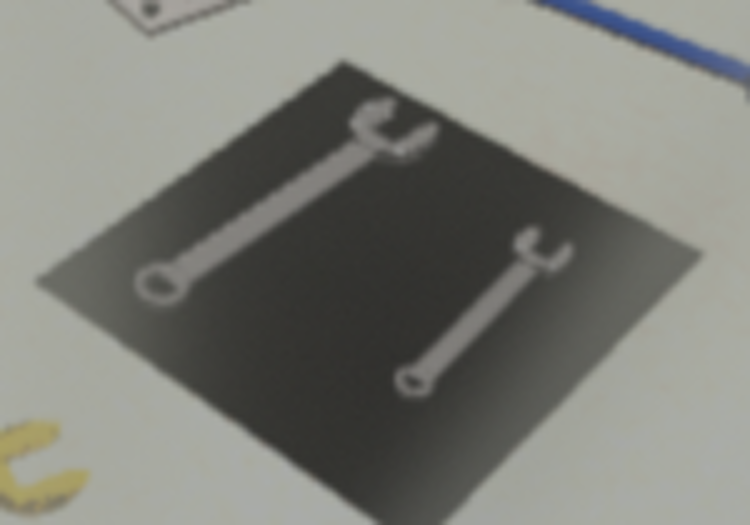

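The crops confirm it. The larger silver wrench is at top (350,205), with its jaw toward the back edge, and the small one lies to its right. On the manifold, the plug is at top (287,166) and side (328,186). The purge ball is at top (240,178) and side (289,163). Next I measure.

Run:
```python
from h import *
t=cam("top"); s=cam("side")
T=lambda u,v:(150+u/4.7,105+v/4.7)
S=lambda u,v:(230+u/4,90+v/4)
pl=tri([ray(t,*T(645,288)),ray(s,*S(391,385))]);print("plug",pl)
pb=tri([ray(t,*T(423,345)),ray(s,*S(236,291))]);print("purge ball",pb)
sb=tri([ray(t,*T(270,321)),ray(s,*S(180,247))]);print("spare ball",sb)
for n,u,v in [("holeA",713,270),("holeB",693,395),("cornA",730,258),("cornB",712,413)]: print(n,onz(t,*T(u,v),.008))
for n,u,v in [("near",360,587),("right",478,543),("left",160,397),("holeN",361,566),("holeR",458,532)]: print(n,onz(s,*S(u,v),.008))
d=sb[0]-pb[0];print("ball dist",np.linalg.norm(d),np.degrees(np.arctan2(d[1],d[0])))
# wrench mask
im=t["image"].astype(int)
m=(im.max(2)>70)&(im.max(2)-im.min(2)<40); 
g=np.zeros_like(m); poly=np.array([(330+2,173),(397,167),(406,238),(339,245)])
g=cv2.fillPoly(g.astype(np.uint8),[poly],1); m=(m&(g>0)).astype(np.uint8)
n,l,st,ce=cv2.connectedComponentsWithStats(m)
for i in range(1,n):
    if st[i,4]<30: continue
    ys,xs=np.where(l==i); P=np.array([onz(t,x,y,.010)[:2] for x,y in zip(xs,ys)])
    c0=P.mean(0);w,V=np.linalg.eigh(np.cov((P-c0).T));a=V[:,1]; a=a*np.sign(a[0]); q=(P-c0)@a
    print("w",st[i],"ext",q.min(),q.max(),"mid",c0+a*(q.min()+q.max())/2,"ang",np.degrees(np.arctan2(a[1],a[0])),"len",np.ptp(q), "wid at shank",np.ptp(((P-c0)@V[:,0])[abs(q)<.03]))
for n,u,v in [("mid of ring",190,478),("jaw floor c",178,185),("prongL",143,120),("prongR",205,120)]: print(n,onz(t,320+u/6,155+v/6,.011))
for n,u,v in [("ring",161,284),("pr1",388,103),("pr2",432,127)]: print("side",n,onz(s,290+u/5,230+v/5,.011))
for n,u,v in [("mat",55,100),("",468,60),("",526,508),("",104,552)]: print("mat",onz(t,320+u/6,155+v/6,.003))
```

```text
plug (array([ 0.6156002 , -0.06923759,  0.14431193]), [np.float64(0.001173266860614898), np.float64(0.0011732668606150112)])
purge ball (array([0.5734    , 0.07139376, 0.18743891]), [np.float64(0.0008136610976725853), np.float64(0.0008136610976726532)])
spare ball (array([0.59132712, 0.16992372, 0.1879626 ]), [np.float64(0.0010328470266848784), np.float64(0.001032847026684814)])
holeA [ 0.65625521 -0.11183273  0.008     ]
holeB [ 0.56157707 -0.09477732  0.008     ]
cornA [ 0.66514203 -0.12485543  0.008     ]
cornB [ 0.54764357 -0.10867887  0.008     ]
near [ 0.54309611 -0.11457265  0.008     ]
right [ 0.65761049 -0.13408971  0.008     ]
left [0.60516432 0.23274249 0.008     ]
holeN [ 0.56284871 -0.09448896  0.008     ]
holeR [ 0.65666512 -0.1121597   0.008     ]
ball dist 0.10014893324712996 79.68807305587082
w [342 175  14  64 354] ext -0.1167259423951641 0.10569521821342388 mid [ 0.49637471 -0.27697315] ang 1.2308781894244571 len 0.22242116060858796 wid at shank 0.018546660327841347
w [379 181  12  38 156] ext -0.06881590698530266 0.0656451976598079 mid [ 0.51718095 -0.4027673 ] ang 6.770599722122868 len 0.13446110464511057 wid at shank 0.012780756934550209
mid of ring [ 0.39673063 -0.2794295   0.011     ]
jaw floor c [ 0.56782985 -0.27864034  0.011     ]
prongL [ 0.60692608 -0.25943458  0.011     ]
prongR [ 0.6060046  -0.29592151  0.011     ]
side ring [ 0.39520601 -0.28215267  0.011     ]
side pr1 [ 0.60058451 -0.26157264  0.011     ]
side pr2 [ 0.60308203 -0.29347267  0.011     ]
mat [ 0.62160393 -0.20838706  0.003     ]
mat [ 0.6395282  -0.45461003  0.003     ]
mat [ 0.37412234 -0.47520987  0.003     ]
mat [ 0.35552659 -0.22879197  0.003     ]
```

Run:
```python
from h import *
t=cam("top"); s=cam("side")
T=lambda u,v:(150+u/4.7,105+v/4.7)
S=lambda u,v:(230+u/4,90+v/4)
print("cart near end", tri([ray(t,*T(440,240)),ray(s,*S(300,145))]))
print("cart far end", tri([ray(t,*T(82,185)),ray(s,*S(180,82))]))
a=np.radians(60); print(rel([.47,-.07,.42],tool([0,0,-1],[np.cos(a),np.sin(a),0])))
```

```text
cart near end (array([0.61292211, 0.0371304 , 0.31192207]), [np.float64(0.0015697451328466154), np.float64(0.0015697451328467217)])
cart far end (array([0.65418747, 0.24723037, 0.30131078]), [np.float64(0.00044746971517297155), np.float64(0.00044746971517310686)])
(array([-0.0153, -0.4729, -0.5531]), array([ 0.2768, -0.    ,  0.    ]))
```

```bash
cat > go.py <<'E'
import sys; from h import *
# usage: go.py x y z yaw_deg   (tool down) prints row shift/turn
x,y,z,w=map(float,sys.argv[1:5]); a=np.radians(w)
print(rel([x,y,z],tool([0,0,-1],[np.cos(a),np.sin(a),0])))
E
python3 -m handwheel '[[[-0.015,-0.473,-0.553,0.277,0,0,0.2],[-0.015,-0.473,-0.553,0.277,0,0,0.2],[-0.015,-0.473,-0.553,0.277,0,0,0.2],[-0.015,-0.473,-0.553,0.277,0,0,0.2],[-0.015,-0.473,-0.553,0.277,0,0,0.2],[-0.015,-0.473,-0.553,0.277,0,0,0.2],[-0.015,-0.473,-0.553,0.277,0,0,0.2],[-0.015,-0.473,-0.553,0.277,0,0,0.2]]]'; python3 go.py .47 -.07 .42 60
```

```text
time_s: 1.12
tool_pos: [0.2949, 0.2816, 0.4118]
tool_rot: [0.613, -0.354, 0.612, 0.354]
ft_force: [0.8, 1.1, -0.1]
gripper_width: 0.0339
(array([-0.0082, -0.3273, -0.2171]), array([0.0005, 0.0008, 0.0006]))
```

```bash
python3 -m handwheel '[[[-0.008,-0.327,-0.217,0,0,0,-0.3],[-0.008,-0.327,-0.217,0,0,0,-0.3],[-0.008,-0.327,-0.217,0,0,0,-0.3],[-0.008,-0.327,-0.217,0,0,0,-0.3],[-0.008,-0.327,-0.217,0,0,0,-0.3],[-0.008,-0.327,-0.217,0,0,0,-0.3],[-0.008,-0.327,-0.217,0,0,0,-0.3],[-0.008,-0.327,-0.217,0,0,0,-0.3]]]'; python3 go.py .616 -.069 .40 60
```

```text
time_s: 1.78
tool_pos: [0.4431, -0.0175, 0.4189]
tool_rot: [0.613, -0.354, 0.612, 0.353]
ft_force: [0.7, 0.8, -0.1]
gripper_width: 0.0557
(array([ 0.0192, -0.1754,  0.0419]), array([-0.0001,  0.001 ,  0.0016]))
```

```bash
python3 -m handwheel '[[[0.019,-0.175,0.042,0,0,0,-0.3],[0.019,-0.175,0.042,0,0,0,-0.3],[0.019,-0.175,0.042,0,0,0,-0.3],[0.019,-0.175,0.042,0,0,0,-0.3],[0.019,-0.175,0.042,0,0,0,-0.3],[0.019,-0.175,0.042,0,0,0,-0.3]]]'
python3 - <<'E'
from h import *
c=cam("wrist"); save("w1",c["image"]); save("w1c",c["image"],(220,170,440,335),3.6)
print(proj(c,[.616,-.069,.155],True), pose()[2]["joint_pos"],pose()[0])
E
```

```text
time_s: 2.28
tool_pos: [0.618, -0.0701, 0.3974]
tool_rot: [0.613, -0.353, 0.613, 0.354]
ft_force: [0.0, 0.4, -0.2]
gripper_width: 0.0555
[321.40110036 205.80953361] [-3.22432300e-01  1.66674399e-01  1.53826244e-01  1.55864029e+00
  7.50726068e-04  2.01686101e-01] [ 0.61660721 -0.06925862  0.39855209]
```

View pics/w1c.png

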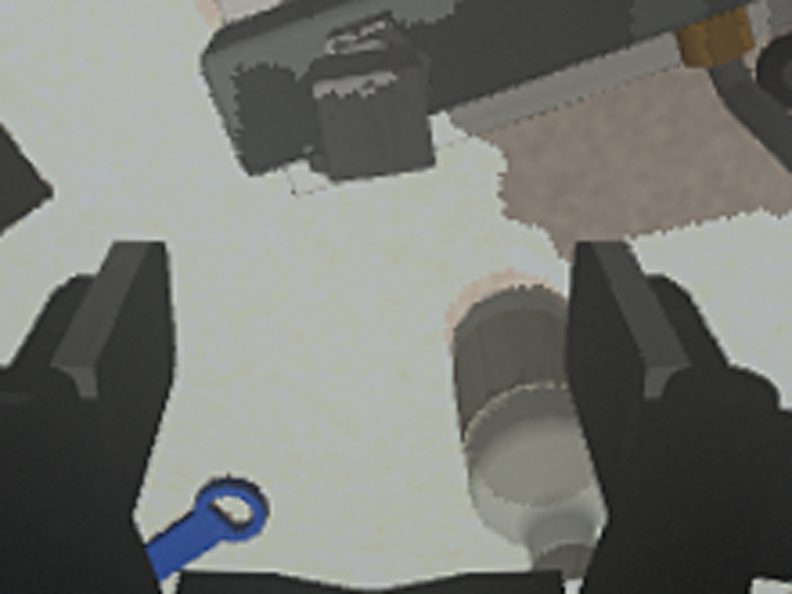

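Run:
```python
from h import *
im=cv2.imread("pics/w1.png")[:,:,::-1]
im=np.clip(im.astype(float)*1.8,0,255).astype(np.uint8)
save("w1d",im,(295,168,350,228),10)
```

```text
(no output)
```

View pics/w1d.png

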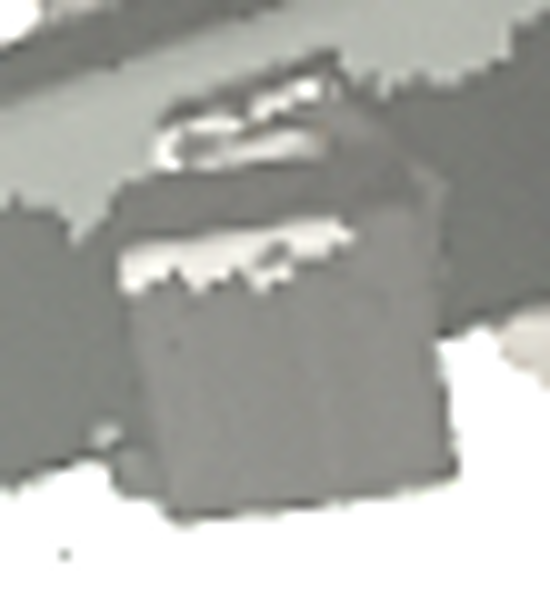

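The top face of the plug head is the quad at wrist pixels (307,194), (338,188), (341,215) and (312.5,220).

Run:
```python
from h import *
c=cam("wrist")
P=np.array([onz(c,295+u/10,168+v/10,.155,True) for u,v in [(118,250),(425,202),(458,475),(175,520)]])
print(P[:,:2].round(4),P.mean(0))
for i in range(4):
    d=P[(i+1)%4]-P[i]; print(np.linalg.norm(d[:2]).round(4),(np.degrees(np.arctan2(d[1],d[0]))%90).round(1))
```

```text
[[ 0.6015 -0.0726]
 [ 0.6094 -0.052 ]
 [ 0.6285 -0.0599]
 [ 0.6212 -0.0795]] [ 0.61515021 -0.066008    0.155     ]
0.0221 69.2
0.0207 67.5
0.0209 69.6
0.0208 70.7
```

```bash
python3 go.py .6154 -.0676 .311 69.2
```

```text
(array([0.0886, 0.0009, 0.0007]), array([-0.1607,  0.0008,  0.0002]))
```

```bash
python3 -m handwheel '[[[0.02,0.001,0.001,-0.1,0,0,-0.3],[0.05,0.001,0.001,-0.16,0,0,-0.3],[0.07,0.001,0.001,-0.16,0,0,-0.3],[0.085,0.001,0.001,-0.16,0,0,-0.3],[0.089,0.001,0.001,-0.16,0,0,-0.3],[0.089,0.001,0.001,-0.16,0,0,-0.1]]]' 25;  python3 - <<'E'
from h import *
c=cam("wrist"); save("w2",c["image"],(220,170,440,335),3.6);print(pose()[2])
E
```

```text
time_s: 2.88
tool_pos: [0.6144, -0.0668, 0.3104]
tool_rot: [0.582, -0.401, 0.582, 0.402]
ft_force: [0.5, 0.2, 0.0]
gripper_width: 0.0474
{'time_s': 2.9333, 'joint_pos': array([-3.19725852e-01,  1.61803333e-01, -8.89253897e-03,  1.39900187e+00,
        7.63494307e-04,  4.37949723e-02]), 'joint_velocities': array([-1.82561811e-03, -8.16104620e-05,  3.59188205e-02,  4.62747944e-03,
       -7.88979397e-04,  1.08241423e-03]), 'effort': array([ 4.60371448e-03, -5.68470848e+01,  4.83259964e+01, -1.45572522e-01,
        2.48066746e-03, -7.68041373e-04]), 'tool_pos': array([ 0.61492702, -0.06697021,  0.3117249 ]), 'tool_rot': array([ 0.5825935 , -0.4015299 ,  0.58169434,  0.4012359 ]), 'ft_force': array([-0.23174181,  0.6569571 ,  0.4617297 ]), 'torque': array([0.00143221, 0.01196668, 0.02962349]), 'gripper_width': 0.04693596940652093}
```

View pics/w2.png

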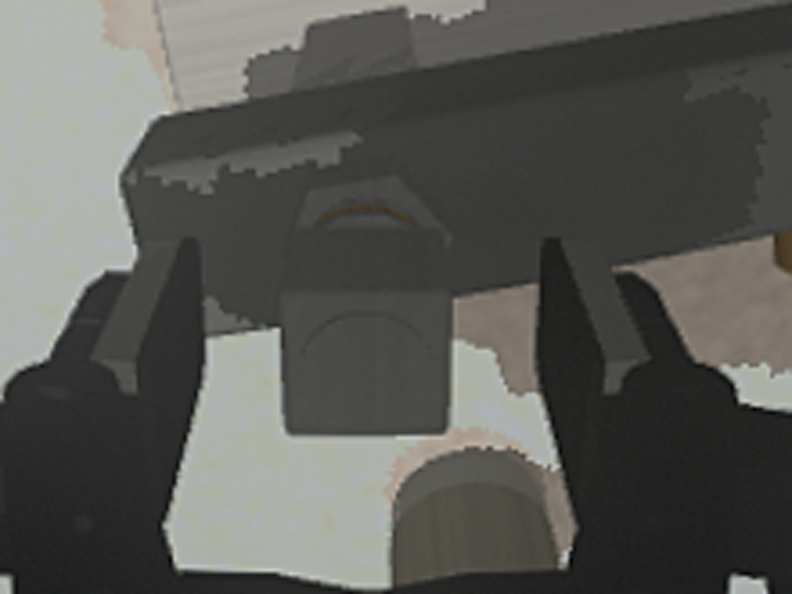

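The head's top face, crop (282–450, 290–435), is square to the pads and centred between them, so I close lightly.

```bash
python3 -m handwheel '[[[0,0,0,0,0,0,1],[0,0,0,0,0,0,1],[0,0,0,0,0,0,1],[0,0,0,0,0,0,1],[0,0,0,0,0,0,1],[0,0,0,0,0,0,1]]]' 25;  python3 - <<'E'
from h import *
p,r,s=pose();print(p,s["ft_force"],s["torque"],s["gripper_width"],np.degrees(np.arctan2(*r.as_matrix()[1::-1,2])))
E
```

```text
time_s: 3.43
tool_pos: [0.6152, -0.0673, 0.314]
tool_rot: [0.583, -0.402, 0.581, 0.4]
ft_force: [-3.7, -2.1, 6.3]
gripper_width: 0.0211
[ 0.6151542  -0.06734675  0.31397737] [-3.68390034 -2.11304495  6.30605305] [-0.22438848  0.720505    0.06807869] 0.02112776064958501 69.15797482318992
```

```bash
cat > st.py <<'E'
from h import *
p,r,s=pose();x,_,z=r.as_matrix().T
print("t",s["time_s"],"p",p.round(4),"F",s["ft_force"].round(1),"M",s["torque"].round(3),"w",s["gripper_width"].round(4),"yaw",np.degrees(np.arctan2(z[1],z[0])).round(2),"j",s["joint_pos"].round(2))
E
python3 -m handwheel '[[[0,0,0,0.06,0,0,1],[0,0,0,0.15,0,0,1],[0,0,0,0.25,0,0,1],[0,0,0,0.35,0,0,1],[0,0,0,0.45,0,0,1],[0,0,0,0.55,0,0,1],[0,0,0,0.65,0,0,1],[0,0,0,0.75,0,0,1]]]' 25; python3 st.py
```

```text
time_s: 4.1
tool_pos: [0.6153, -0.0673, 0.3142]
tool_rot: [0.69, -0.159, 0.688, 0.158]
ft_force: [1.4, 0.6, -4.9]
gripper_width: 0.0213Traceback (most recent call last):
  File "st.py", line 3, in <module>
    print("t",s["time_s"],"p",p.round(4),"F",s["ft_force"].round(1),"M",s["torque"].round(3),"w",s["gripper_width"].round(4),"yaw",np.degrees(np.arctan2(z[1],z[0])).round(2),"j",s["joint_pos"].round(2))
                                                                                                 ^^^^^^^^^^^^^^^^^^^^^^^^
AttributeError: 'float' object has no attribute 'round'
```

```bash
sed -i 's/s\["gripper_width"\].round(4)/round(s["gripper_width"],4)/' st.py; python3 st.py
python3 -m handwheel '[[[0,0,0,0.06,0,0,1],[0,0,0,0.12,0,0,1],[0,0,0,0.18,0,0,1],[0,0,0,0.24,0,0,1],[0,0,0,0.30,0,0,1],[0,0,0,0.36,0,0,1],[0,0,0,0.36,0,0,1]]]' 25; python3 st.py
```

```text
t 4.1 p [ 0.6153 -0.0673  0.3142] F [ 1.4  0.6 -4.9] M [ 0.189 -0.392  0.103] w 0.0213 yaw 25.91 j [-0.32  0.16 -0.01  1.4   0.    0.8 ]
time_s: 4.68
tool_pos: [0.6154, -0.0672, 0.3141]
tool_rot: [0.708, -0.032, 0.705, 0.031]
ft_force: [2.2, -0.4, -5.1]
gripper_width: 0.0212
t 4.6833 p [ 0.6154 -0.0672  0.3141] F [ 2.2 -0.4 -5.1] M [-0.031 -0.464 -0.04 ] w 0.0212 yaw 5.13 j [-0.32  0.16 -0.01  1.4   0.    1.16]
```

```bash
python3 -m handwheel '[[[0,0,0,0.04,0,0,1],[0,0,0,0.08,0,0,1],[0,0,0,0.11,0,0,1],[0,0,0,0.11,0,0,1]]]' 25; python3 st.py;python3 -m handwheel '[[[0,0,0,0.02,0,0,1],[0,0,0,0.04,0,0,1],[0,0,0,0.04,0,0,1]]]' 25; python3 st.py
```

```text
time_s: 5.02
tool_pos: [0.6155, -0.0673, 0.3142]
tool_rot: [0.708, 0.007, 0.706, -0.007]
ft_force: [1.0, 0.1, -6.5]
gripper_width: 0.0215
t 5.0167 p [ 0.6155 -0.0673  0.3142] F [ 1.   0.1 -6.5] M [-0.076 -0.398  0.01 ] w 0.0215 yaw -1.14 j [-0.32  0.16 -0.01  1.4   0.    1.27]
time_s: 5.27
tool_pos: [0.6155, -0.0673, 0.3142]
tool_rot: [0.708, 0.021, 0.705, -0.022]
ft_force: [1.0, 0.0, -6.6]
gripper_width: 0.0212
t 5.2667 p [ 0.6155 -0.0673  0.3142] F [ 1.   0.  -6.6] M [-0.132 -0.317 -0.031] w 0.0212 yaw -3.47 j [-0.32  0.16 -0.01  1.4   0.    1.31]
```

```bash
python3 -m handwheel '[[[0,0,0,0.02,0,0,1],[0,0,0,0.02,0,0,1]]]' 25; python3 st.py;python3 - <<'E'
from h import *
c=cam("wrist"); save("w3",c["image"],(220,170,440,335),3.6)
E
```

```text
time_s: 5.43
tool_pos: [0.6155, -0.0673, 0.3142]
tool_rot: [0.708, 0.029, 0.705, -0.029]
ft_force: [0.5, -0.3, -5.7]
gripper_width: 0.0214
t 5.4333 p [ 0.6155 -0.0673  0.3142] F [ 0.5 -0.3 -5.7] M [-0.079 -0.35  -0.055] w 0.0214 yaw -4.69 j [-0.32  0.16 -0.01  1.4   0.    1.33]
```

View pics/w3.png

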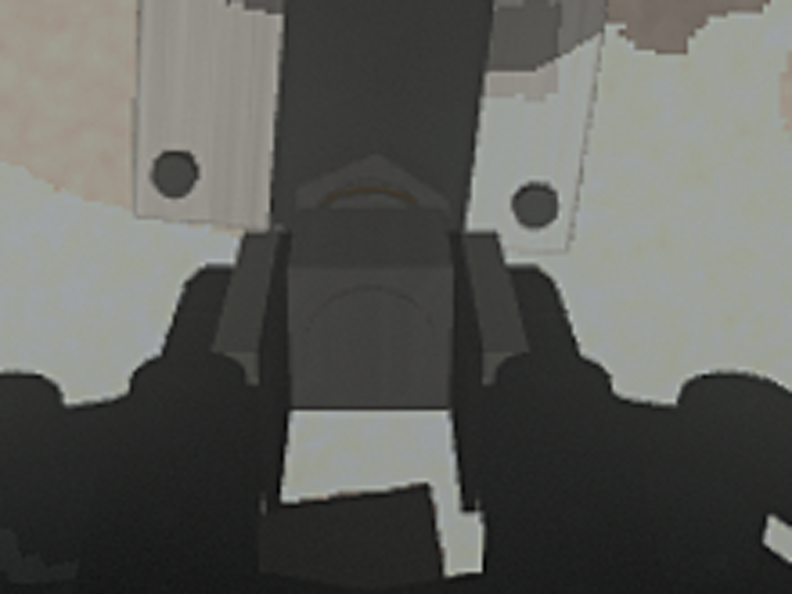

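```bash
python3 -m handwheel '[[[0,0,0,0.02,0,0,1],[0,0,0,0.02,0,0,1]]]' 25; python3 st.py;python3 -m handwheel '[[[0,0,0,0.02,0,0,1],[0,0,0,0.02,0,0,1]]]' 25; python3 st.py
```

```text
time_s: 5.65
tool_pos: [0.6155, -0.0673, 0.3142]
tool_rot: [0.708, 0.036, 0.705, -0.036]
ft_force: [1.5, -0.5, -5.6]
gripper_width: 0.0209
t 5.65 p [ 0.6155 -0.0673  0.3142] F [ 1.5 -0.5 -5.6] M [-0.173 -0.358  0.265] w 0.0209 yaw -5.84 j [-0.32  0.16 -0.01  1.4   0.    1.35]
time_s: 5.82
tool_pos: [0.6155, -0.0672, 0.3141]
tool_rot: [0.707, 0.043, 0.704, -0.044]
ft_force: [1.8, -0.5, -5.1]
gripper_width: 0.0214
t 5.8167 p [ 0.6155 -0.0672  0.3141] F [ 1.8 -0.5 -5.1] M [-0.251 -0.332  0.494] w 0.0214 yaw -7.06 j [-0.32  0.16 -0.01  1.4   0.    1.37]
```

Torque rose at yaw about -5.4°, where -5.1° was expected, so the plug is finger-tight. I release it now.

```bash
python3 -m handwheel '[[[0,0,0,0,0,0,-0.4],[0,0,0,0,0,0,-0.4],[0,0,0,0,0,0,-0.4],[-0.03,0,0,0,0,0,-0.4],[-0.07,0,0,0,0,0,-0.4],[-0.10,0,0,0,0,0,-0.4],[-0.10,0,0,0,0,0,-0.4]]]'; python3 st.py;python3 - <<'E'
from h import *
c=cam("wrist"); save("w4",c["image"],(220,130,440,295),3.6)
E
python3 go.py .495 -.277 .30 91.2
```

```text
time_s: 6.4
tool_pos: [0.6157, -0.0674, 0.4223]
tool_rot: [0.711, 0.042, 0.701, -0.045]
ft_force: [1.0, -1.4, 1.2]
gripper_width: 0.0596
t 6.4 p [ 0.6157 -0.0674  0.4223] F [ 1.  -1.4  1.2] M [-0.043 -0.012 -0.065] w 0.0596 yaw -7.06 j [-0.32  0.16  0.19  1.59  0.    1.37]
(array([ 0.1184, -0.2227, -0.0954]), array([-1.715 ,  0.0069,  0.0111]))
```

View pics/w4.png

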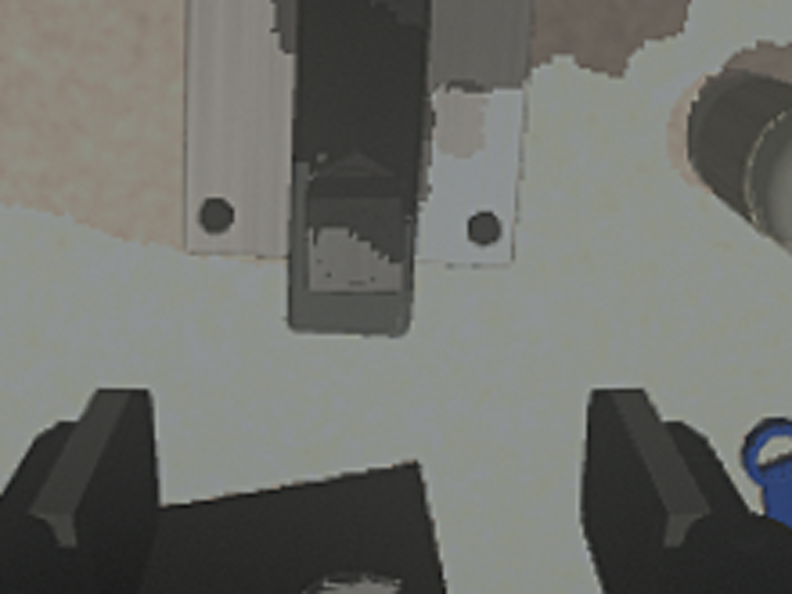

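The head's top face sits at crop (307–405, 197–292), nearly square to the gripper at yaw -7°. Now over to the wrench.

```bash
python3 - <<'E'
from h import *
c=cam("wrist")
P=np.array([onz(c,220+u/3.6,130+v/3.6,.155,True) for u,v in [(307,197),(405,197),(403,292),(309,292)]])
print(P.mean(0))
for i in range(4):
    d=P[(i+1)%4]-P[i]; print(np.linalg.norm(d[:2]).round(4),((np.degrees(np.arctan2(d[1],d[0]))+45)%90-45).round(1))
E
python3 -m handwheel '[[[0.118,-0.223,-0.095,-1,0,0,-0.4],[0.118,-0.223,-0.095,-1,0,0,-0.4],[0.118,-0.223,-0.095,-1,0,0,-0.4],[0.118,-0.223,-0.095,-1,0,0,-0.4],[0.118,-0.223,-0.095,-1,0,0,-0.4],[0.118,-0.223,-0.095,-1,0,0,-0.4],[0.118,-0.223,-0.095,-1,0,0,-0.4],[0.118,-0.223,-0.095,-1,0,0,-0.4]]]' 60;python3 go.py .495 -.277 .30 91.2
```

```text
[ 0.61620487 -0.06624122  0.155     ]
0.0211 -7.2
0.0216 -7.7
0.0207 -7.2
0.0216 -6.7
time_s: 7.17
tool_pos: [0.4914, -0.2799, 0.2932]
tool_rot: [0.645, -0.292, 0.643, 0.292]
ft_force: [0.2, 0.3, -0.1]
gripper_width: 0.0596
(array([-0.0068, -0.0008,  0.0045]), array([-0.7411,  0.0017,  0.0021]))
```

```bash
python3 -m handwheel '[[[-0.007,-0.001,0.005,-0.741,0,0,-0.4],[-0.007,-0.001,0.005,-0.741,0,0,-0.4],[-0.007,-0.001,0.005,-0.741,0,0,-0.4],[-0.007,-0.001,0.005,-0.741,0,0,-0.4],[-0.007,-0.001,0.005,-0.741,0,0,-0.4],[-0.007,-0.001,0.005,-0.741,0,0,-0.4],[-0.007,-0.001,0.005,-0.741,0,0,-0.4]]]' 60;python3 st.py;python3 - <<'E'
from h import *
c=cam("wrist"); save("w5",c["image"])
E
```

```text
time_s: 7.75
tool_pos: [0.495, -0.2764, 0.2988]
tool_rot: [0.494, -0.506, 0.493, 0.507]
ft_force: [-0.5, -0.3, -0.3]
gripper_width: 0.0596
t 7.75 p [ 0.495  -0.2764  0.2988] F [-0.5 -0.3 -0.3] M [ 0.051  0.013 -0.005] w 0.0596 yaw 91.5 j [-0.74  0.01 -0.19  1.37  0.   -0.77]
```

View pics/w5.png

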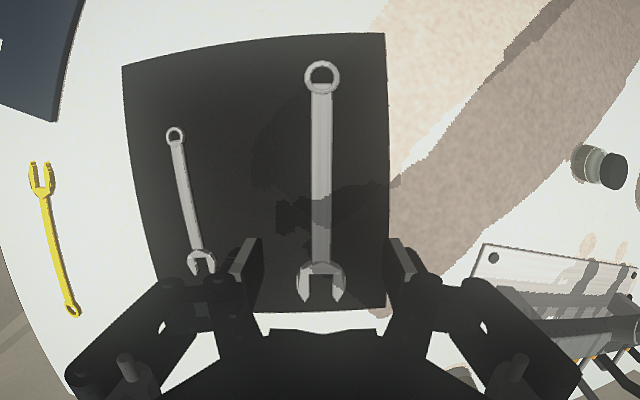

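The wrist view shows the ring centre at (322,76), the shank edges at about x=311–332, and the jaw between the fingers at (321,285).

```bash
python3 - <<'E'
from h import *
c=cam("wrist"); save("w5c",c["image"],(270,45,380,315),2.2)
for n,u,v in [("ring",322,77),("sh1",321.5,110),("sh2",321.5,180),("sh3",321,250),("tips",321,301)]: print(n,onz(c,u,v,.010,True).round(4))
E
python3 go.py .496 -.277 .18 91.2
```

```text
ring [ 0.399  -0.2775  0.01  ]
sh1 [ 0.4265 -0.2774  0.01  ]
sh2 [ 0.4857 -0.2763  0.01  ]
sh3 [ 0.5517 -0.2755  0.01  ]
tips [ 0.6096 -0.2745  0.01  ]
(array([ 0.1192, -0.0007, -0.0008]), array([-0.0042,  0.0019,  0.0014]))
```

View pics/w5c.png

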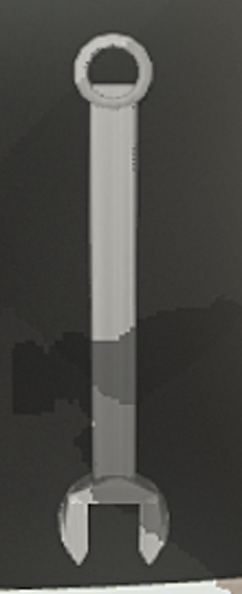

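```bash
python3 -m handwheel '[[[0.03,0,0,0,0,0,-0.4],[0.07,0,0,0,0,0,-0.4],[0.10,0,0,0,0,0,-0.4],[0.115,0,0,0,0,0,-0.4],[0.119,0,0,0,0,0,-0.4],[0.119,0,0,0,0,0,-0.2]]]' 60;python3 st.py;python3 -m handwheel '[[[0,0,0,0,0,0,1],[0,0,0,0,0,0,1],[0,0,0,0,0,0,1],[0,0,0,0,0,0,1],[0,0,0,0,0,0,1],[0,0,0,0,0,0,1]]]' 60;python3 st.py
```

```text
time_s: 8.35
tool_pos: [0.4947, -0.2757, 0.1788]
tool_rot: [0.497, -0.502, 0.496, 0.505]
ft_force: [0.1, -0.3, -0.3]
gripper_width: 0.0514
t 8.35 p [ 0.4947 -0.2757  0.1788] F [ 0.1 -0.3 -0.3] M [-0.031 -0.02   0.018] w 0.0514 yaw 90.81 j [-0.74  0.09 -0.33  1.15  0.   -0.75]
time_s: 8.85
tool_pos: [0.4953, -0.2762, 0.1807]
tool_rot: [0.497, -0.503, 0.496, 0.504]
ft_force: [-1.7, 1.4, 6.6]
gripper_width: 0.0153
t 8.85 p [ 0.4953 -0.2762  0.1807] F [-1.7  1.4  6.6] M [ 0.195  0.245 -0.025] w 0.0153 yaw 90.79 j [-0.74  0.09 -0.33  1.15  0.   -0.75]
```

```bash
python3 -m handwheel '[[[-0.005,0,0,0,0,0,1],[-0.015,0,0,0,0,0,1],[-0.03,0,0,0,0,0,1],[-0.03,0,0,0,0,0,1],[-0.03,0,0,0,0,0,1]]]' 80;python3 st.py;python3 - <<'E'
from h import *
c=cam("wrist"); save("w6",c["image"],(200,50,440,330),2.5)
c=cam("side"); save("s6",c["image"],(270,180,430,320),5)
E
```

```text
time_s: 9.27
tool_pos: [0.4958, -0.2767, 0.212]
tool_rot: [-0.497, 0.504, -0.496, -0.503]
ft_force: [0.8, 0.1, -2.6]
gripper_width: 0.0141
t 9.2667 p [ 0.4958 -0.2767  0.212 ] F [ 0.8  0.1 -2.6] M [-0.047  0.041 -0.044] w 0.0141 yaw 90.79 j [-0.74  0.06 -0.3   1.21  0.   -0.75]
```

View pics/w6.png

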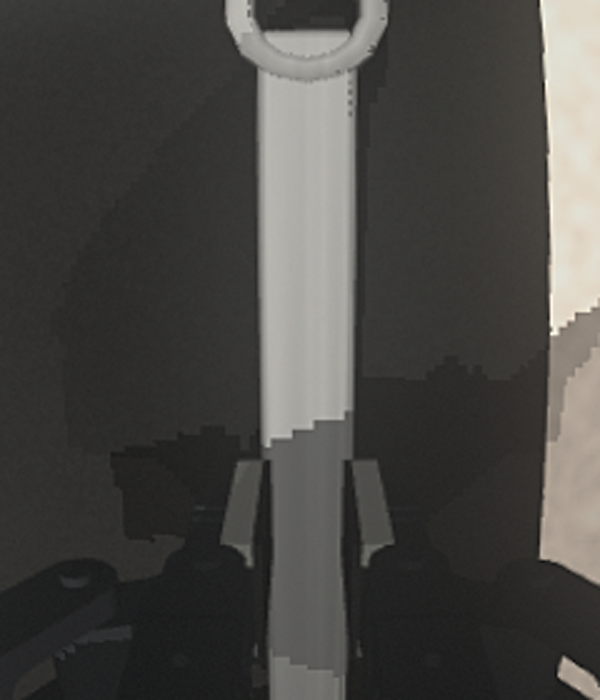

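View pics/s6.png

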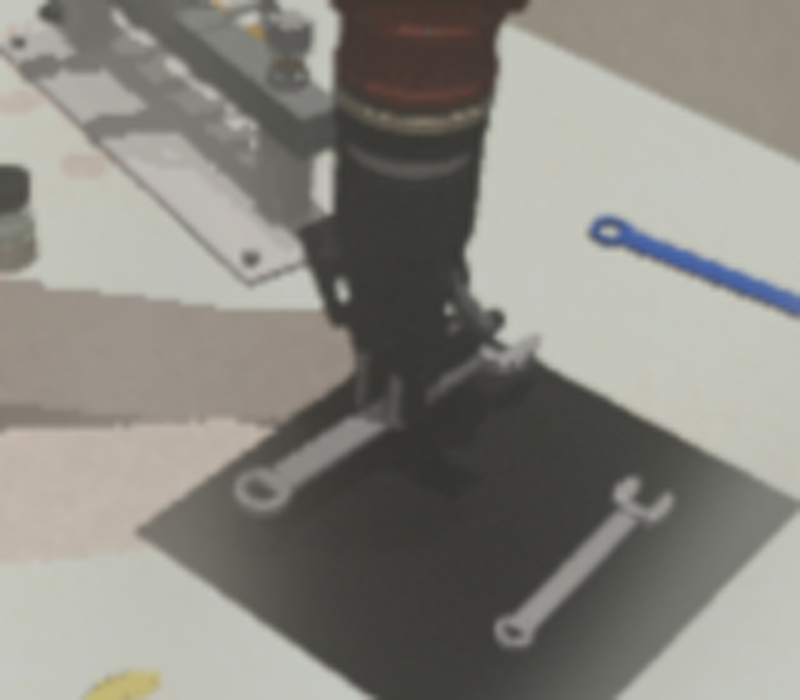

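The wrench hangs level, gripped at mid-shank, with its ring at side crop (262,490) and its jaw at (520,350).

```bash
python3 go.py .599 -.2114 .38 173.5; python3 -m handwheel '[[[-0.04,0,0,0,0,0,1],[-0.08,0,0,-0.1,0,0,1],[-0.12,0,0,-0.2,0,0,1],[-0.15,0,0,-0.3,0,0,1],[-0.17,0,0,-0.4,0,0,1],[-0.17,0,0,-0.5,0,0,1],[-0.17,0,0,-0.6,0,0,1],[-0.17,0,0,-0.7,0,0,1]]]' 80;python3 st.py;python3 go.py .599 -.2114 .38 173.5
```

```text
(array([-0.1694, -0.1049,  0.0637]), array([-1.4436e+00,  1.0000e-03,  2.4000e-03]))
time_s: 10.03
tool_pos: [0.495, -0.2766, 0.3799]
tool_rot: [0.293, -0.644, 0.291, 0.644]
ft_force: [0.5, -0.4, -2.1]
gripper_width: 0.0143
t 10.0333 p [ 0.495  -0.2766  0.3799] F [ 0.5 -0.4 -2.1] M [-0.017  0.001 -0.023] w 0.0143 yaw 131.17 j [-0.74  0.   -0.05  1.52  0.   -1.46]
(array([ 1.000e-04, -1.212e-01, -1.940e-02]), array([-7.387e-01,  6.000e-04,  2.600e-03]))
```

```bash
python3 -m handwheel '[[[0,-0.02,-0.003,-0.1,0,0,1],[0,-0.04,-0.006,-0.2,0,0,1],[0,-0.06,-0.01,-0.3,0,0,1],[0,-0.08,-0.013,-0.4,0,0,1],[0,-0.1,-0.016,-0.5,0,0,1],[0,-0.121,-0.019,-0.62,0,0,1],[0,-0.121,-0.019,-0.739,0,0,1],[0,-0.121,-0.019,-0.739,0,0,1]]]' 80;python3 st.py;python3 go.py .599 -.2114 .318 173.5
```

```text
time_s: 10.7
tool_pos: [0.5992, -0.2104, 0.3786]
tool_rot: [0.039, -0.706, 0.036, 0.707]
ft_force: [0.6, -0.5, -1.4]
gripper_width: 0.0138
t 10.7 p [ 0.5992 -0.2104  0.3786] F [ 0.6 -0.5 -1.4] M [0.003 0.029 0.046] w 0.0138 yaw 173.92 j [-0.54  0.21  0.17  1.53  0.   -2.01]
(array([ 0.0606,  0.0012, -0.    ]), array([0.0073, 0.0015, 0.0035]))
```

```bash
python3 -m handwheel '[[[0.03,0,0,0,0,0,1],[0.05,0,0,0,0,0,1],[0.061,0,0,0,0,0,1],[0.061,0,0,0,0,0,1],[0.061,0,0,0,0,0,1]]]' 80;python3 st.py;python3 go.py .6047 -.1617 .318 173.5;python3 - <<'E'
from h import *
c=cam("wrist"); save("w7",c["image"])
c=cam("side"); save("s7",c["image"],(270,150,400,260),6)
c=cam("top"); save("t7",c["image"],(240,130,360,220),6)
E
```

```text
time_s: 11.12
tool_pos: [0.5987, -0.2104, 0.3175]
tool_rot: [0.04, -0.705, 0.037, 0.707]
ft_force: [-0.9, -1.0, -1.3]
gripper_width: 0.0141
t 11.1167 p [ 0.5987 -0.2104  0.3175] F [-0.9 -1.  -1.3] M [ 0.011 -0.012 -0.019] w 0.0141 yaw 173.79 j [-0.54  0.21  0.06  1.42  0.   -2.01]
(array([-0.0004, -0.0491, -0.0007]), array([0.005 , 0.0026, 0.0039]))
```

View pics/w7.png

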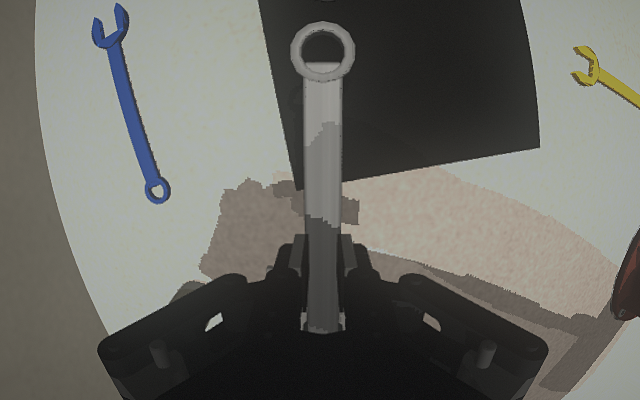

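View pics/s7.png

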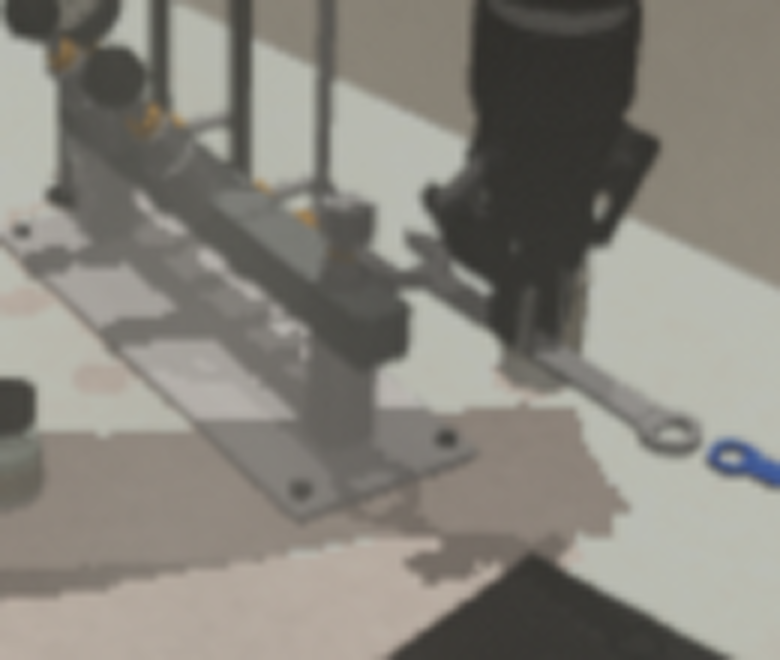

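View pics/t7.png

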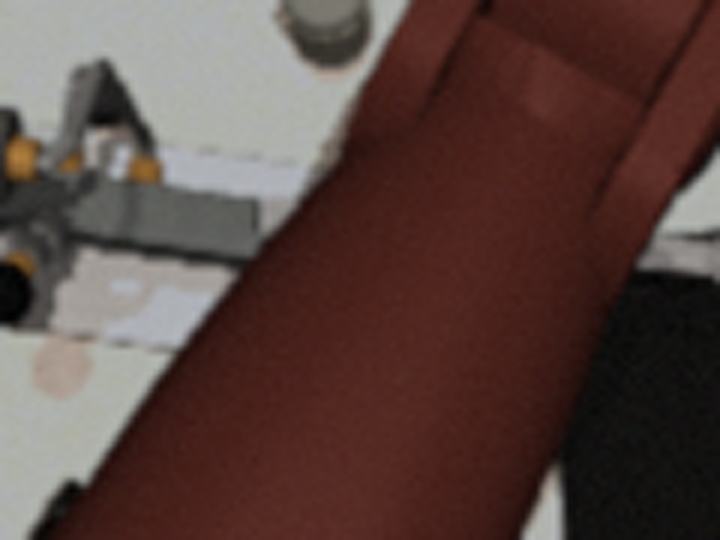

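Run:
```python
from h import *
s=cam("side"); w=cam("wrist")
a=onz(s,270+672/6,150+432/6,.145); b=onz(w,322.5,50,.145,True); j=tri([ray(s,270+672/6,150+432/6),ray(w,322.5,50,True)])
print(a,b,j)
for k in [(323,90),(323,200)]: print(onz(w,*k,.147,True))
p=pose()[0]; print(np.degrees(np.arctan2(*(p-b)[1::-1])),np.linalg.norm((p-b)[:2]))
# predicted prongs in side
d=np.array([np.cos(np.radians(83.7)),np.sin(np.radians(83.7)),0])
n=np.array([d[1],-d[0],0])
c=p+.115*d; c[2]=.144
print([((proj(s,c+k*n)-[270,150])*6).round(0) for k in (.016,-.016)])
```

```text
[ 0.58672204 -0.30897142  0.145     ] [ 0.5893329  -0.30682316  0.145     ] (array([ 0.58928505, -0.30719992,  0.14293861]), [np.float64(1.1068966204899813e-05), np.float64(1.1068966205026111e-05)])
[ 0.59110566 -0.28807752  0.147     ]
[ 0.59651594 -0.23713626  0.147     ]
84.02269655642448 0.0968227549378575
[array([404., 231.]), array([356., 248.])]
```

Run:
```python
from h import *
c=cam("side"); im=np.clip(c["image"].astype(float)*1.7,0,255).astype(np.uint8); save("s8",im,(315,175,375,220),13)
```

```text
(no output)
```

View pics/s8.png

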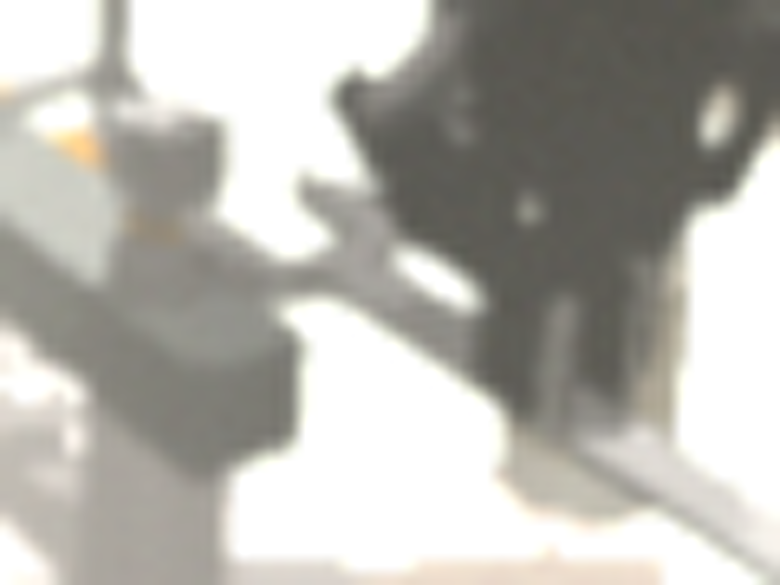

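The far prong tip at side (338.5,189.2) matches the predicted (337.3,188.5). The ring triangulates at z=0.143. I slide it on, 2 mm higher.

```bash
python3 -m handwheel '[[[-0.002,-0.005,-0.001,0,0,0,1],[-0.002,-0.012,-0.001,0,0,0,1],[-0.002,-0.018,-0.001,0,0,0,1],[-0.002,-0.024,-0.001,0,0,0,1],[-0.002,-0.03,-0.001,0,0,0,1],[-0.002,-0.03,-0.001,0,0,0,1]]]' 80;python3 st.py;python3 go.py .6047 -.1617 .320 173.7
```

```text
time_s: 11.92
tool_pos: [0.6037, -0.1792, 0.3209]
tool_rot: [-0.038, 0.706, -0.036, -0.706]
ft_force: [0.0, -0.8, -0.4]
gripper_width: 0.014
t 11.9167 p [ 0.6037 -0.1792  0.3209] F [ 0.  -0.8 -0.4] M [-0.044  0.014  0.022] w 0.014 yaw 173.97 j [-0.5   0.2   0.04  1.42  0.   -1.96]
(array([ 0.0009, -0.0175,  0.0008]), array([0.0047, 0.0001, 0.0031]))
```

```bash
python3 -m handwheel '[[[0,-0.004,0.001,0,0,0,1],[0,-0.008,0.001,0,0,0,1],[0,-0.012,0.001,0,0,0,1],[0,-0.016,0.001,0,0,0,1],[0,-0.017,0.001,0,0,0,1]]]' 80;python3 st.py;python3 - <<'E'
from h import *
c=cam("side"); im=np.clip(c["image"].astype(float)*1.5,0,255).astype(np.uint8); save("s9",im,(305,165,385,225),9)
E
```

```text
time_s: 12.33
tool_pos: [0.6046, -0.1617, 0.321]
tool_rot: [-0.038, 0.706, -0.036, -0.706]
ft_force: [1.2, -0.9, -2.2]
gripper_width: 0.0136
t 12.3333 p [ 0.6046 -0.1617  0.321 ] F [ 1.2 -0.9 -2.2] M [-0.217 -0.313 -0.146] w 0.0136 yaw 173.98 j [-0.47  0.18  0.03  1.42  0.   -1.94]
```

View pics/s9.png

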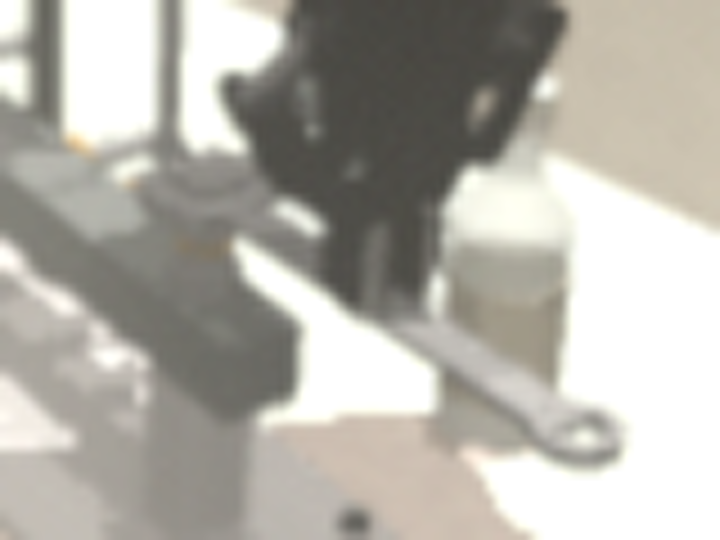

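The jaw is on the head at side crop (200,190). I swing gently first to find the contact.

```bash
python3 -m handwheel '[[[0,0,0.002,0.02,0,0,1],[0,0,0.004,0.04,0,0,1],[0,0,0.004,0.04,0,0,1]]]' 80;python3 st.py; python3 -m handwheel '[[[0,0,0.002,0.02,0,0,1],[0,0,0.004,0.04,0,0,1],[0,0,0.004,0.04,0,0,1]]]' 80;python3 st.py;python3 -m handwheel '[[[0,0,0.002,0.02,0,0,1],[0,0,0.004,0.04,0,0,1],[0,0,0.004,0.04,0,0,1]]]' 80;python3 st.py
```

```text
time_s: 12.63
tool_pos: [0.6005, -0.1613, 0.3211]
tool_rot: [-0.053, 0.705, -0.051, -0.705]
ft_force: [3.1, 2.4, -2.3]
gripper_width: 0.0138
t 12.6333 p [ 0.6005 -0.1613  0.3211] F [ 3.1  2.4 -2.3] M [ 0.214 -0.628 -0.226] w 0.0138 yaw 171.58 j [-0.47  0.17  0.02  1.42  0.   -1.9 ]
time_s: 12.88
tool_pos: [0.5964, -0.1607, 0.3213]
tool_rot: [-0.068, 0.704, -0.065, -0.704]
ft_force: [3.9, 1.4, -0.9]
gripper_width: 0.014
t 12.8833 p [ 0.5964 -0.1607  0.3213] F [ 3.9  1.4 -0.9] M [ 0.251 -0.915 -0.217] w 0.014 yaw 169.17 j [-0.48  0.16  0.    1.42  0.   -1.86]
time_s: 13.13
tool_pos: [0.5927, -0.1598, 0.3216]
tool_rot: [-0.083, 0.703, -0.08, -0.701]
ft_force: [6.7, 2.2, -0.8]
gripper_width: 0.0138
t 13.1333 p [ 0.5927 -0.1598  0.3216] F [ 6.7  2.2 -0.8] M [ 0.506 -1.45  -0.182] w 0.0138 yaw 166.82 j [-0.48  0.14 -0.01  1.42  0.01 -1.82]
```

```bash
python3 -m handwheel '[[[0,0,0.005,0.05,0,0,1],[0,-0.001,0.011,0.12,0,0,1],[0,-0.002,0.019,0.2,0,0,1],[0,-0.004,0.026,0.28,0,0,1],[0,-0.006,0.034,0.36,0,0,1],[0,-0.009,0.041,0.44,0,0,1],[0,-0.013,0.047,0.52,0,0,1],[0,-0.017,0.054,0.6,0,0,1]]]' 80;cat > sw.py <<'E'
from h import *
p,r,s=pose(); v=np.array([.6155,-.0673])-p[:2]; z=r.as_matrix()[:,2]; y=np.degrees(np.arctan2(z[1],z[0]))-90
print("dir",np.degrees(np.arctan2(v[1],v[0])).round(2),"R",np.linalg.norm(v).round(4),"yaw",y.round(2))
import sys
for th in map(float,sys.argv[1:]):
    a=np.radians(y)-th; d=np.array([np.cos(a),np.sin(a)]); q=np.array([.6155,-.0673])-.095*d
    print(th,rel([q[0],q[1],.321],tool([0,0,-1],[-d[1],d[0],0])))
E
python3 st.py; python3 sw.py .2 .4 .6
```

```text
time_s: 13.8
tool_pos: [0.5446, -0.1311, 0.3222]
tool_rot: [-0.288, 0.648, -0.284, -0.645]
ft_force: [12.3, 1.7, -3.2]
gripper_width: 0.0141
t 13.8 p [ 0.5446 -0.1311  0.3222] F [12.3  1.7 -3.2] M [ 0.132 -2.587 -0.096] w 0.0141 yaw 132.21 j [-0.47 -0.02 -0.18  1.41  0.01 -1.21]
dir 42.0 R 0.0954 yaw 42.21
0.2 (array([ 0.0012, -0.0022,  0.0185]), array([ 0.2   , -0.0019,  0.0074]))
0.4 (array([ 0.0012, -0.0079,  0.0366]), array([ 0.4   , -0.0012,  0.0076]))
0.6 (array([ 0.0012, -0.0169,  0.0533]), array([ 6.0e-01, -4.0e-04,  7.7e-03]))
```

```bash
python3 -m handwheel '[[[0.001,0,0.005,0.05,0,0,1],[0.001,-0.001,0.011,0.12,0,0,1],[0.001,-0.002,0.019,0.2,0,0,1],[0.001,-0.004,0.027,0.28,0,0,1],[0.001,-0.006,0.034,0.36,0,0,1],[0.001,-0.009,0.041,0.44,0,0,1],[0.001,-0.013,0.047,0.52,0,0,1],[0.001,-0.017,0.054,0.6,0,0,1]]]' 80;
python3 st.py; python3 sw.py .1 .2 .3 .35
```

```text
time_s: 14.47
tool_pos: [0.5213, -0.0804, 0.3218]
tool_rot: [-0.468, 0.534, -0.464, -0.529]
ft_force: [8.0, -6.5, -2.9]
gripper_width: 0.0141
t 14.4667 p [ 0.5213 -0.0804  0.3218] F [ 8.  -6.5 -2.9] M [-1.179 -1.625 -0.016] w 0.0141 yaw 97.57 j [-0.4  -0.12 -0.28  1.41  0.   -0.53]
dir 7.9 R 0.0951 yaw 7.57
0.1 (array([ 0.0008, -0.0006,  0.01  ]), array([ 0.1   , -0.0009,  0.0089]))
0.2 (array([ 0.0008, -0.002 ,  0.0194]), array([ 0.2   , -0.0005,  0.009 ]))
0.3 (array([ 0.0008, -0.0043,  0.0286]), array([ 0.3  , -0.   ,  0.009]))
0.35 (array([ 0.0008, -0.0059,  0.0331]), array([3.5e-01, 2.0e-04, 9.0e-03]))
```

```bash
python3 -m handwheel '[[[0.001,0,0.005,0.05,0,0,1],[0.001,-0.001,0.011,0.12,0,0,1],[0.001,-0.002,0.019,0.2,0,0,1],[0.001,-0.004,0.027,0.28,0,0,1],[0.001,-0.006,0.033,0.35,0,0,1],[0.001,-0.006,0.033,0.35,0,0,1]]]' 80;
python3 st.py; python3 sw.py .1;python3 - <<'E'
from h import *
w=cam("wrist"); s=cam("side"); t=cam("top"); save("w10",w["image"]); im=np.clip(s["image"].astype(float)*1.5,0,255).astype(np.uint8); save("s10",im,(270,150,370,225),8); save("t10",t["image"],(220,130,360,220),5)
E
```

```text
time_s: 14.97
tool_pos: [0.5229, -0.0468, 0.3211]
tool_rot: [0.554, -0.444, 0.55, 0.439]
ft_force: [1.0, -4.7, -1.5]
gripper_width: 0.0139
t 14.9667 p [ 0.5229 -0.0468  0.3211] F [ 1.  -4.7 -1.5] M [-0.975 -0.228 -0.036] w 0.0139 yaw 77.35 j [-0.34 -0.13 -0.29  1.41  0.   -0.12]
dir -12.48 R 0.0948 yaw -12.65
0.1 (array([ 0.0001, -0.0003,  0.0098]), array([0.1   , 0.0003, 0.0092]))
```

View pics/s10.png

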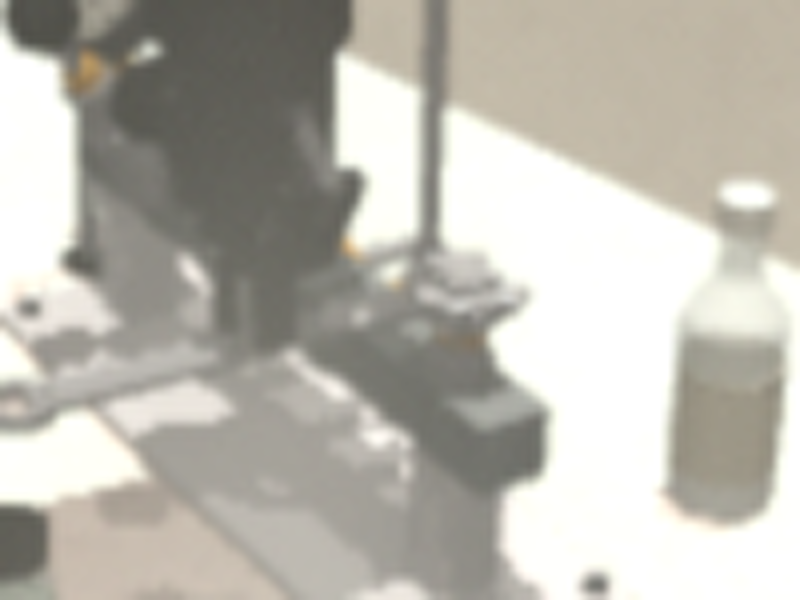

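View pics/w10.png

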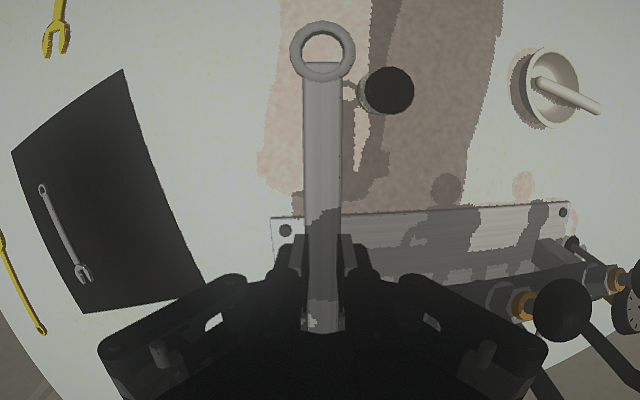

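View pics/t10.png

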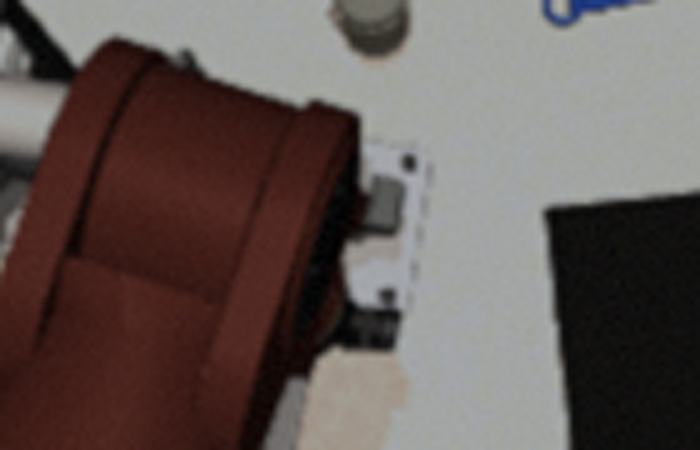

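The ring is at wrist (322,50), the same as before the swing, so the wrench has not slipped. The swing since contact is about 89.5°. I back off within the play and slide off.

```bash
python3 -m handwheel '[[[0,0,-0.004,-0.04,0,0,1],[0,0,-0.008,-0.08,0,0,1],[0,0,-0.008,-0.08,0,0,1]]]' 80;
python3 st.py; python3 -m handwheel '[[[0,0.006,0,0,0,0,1],[0,0.014,0,0,0,0,1],[0,0.022,0,0,0,0,1],[0,0.03,0,0,0,0,1],[0,0.038,0,0,0,0,1],[0,0.048,0,0,0,0,1],[0,0.048,0,0,0,0,1]]]' 80; python3 st.py
```

```text
time_s: 15.37
tool_pos: [0.5207, -0.0557, 0.3206]
tool_rot: [0.534, -0.468, 0.53, 0.464]
ft_force: [0.3, 0.9, -1.4]
gripper_width: 0.0139
t 15.3667 p [ 0.5207 -0.0557  0.3206] F [ 0.3  0.9 -1.4] M [0.142 0.062 0.057] w 0.0139 yaw 82.39 j [-0.36 -0.14 -0.29  1.41  0.   -0.22]
time_s: 15.95
tool_pos: [0.4717, -0.0488, 0.32]
tool_rot: [0.534, -0.467, 0.53, 0.464]
ft_force: [0.7, -1.2, -1.8]
gripper_width: 0.0143
t 15.95 p [ 0.4717 -0.0488  0.32  ] F [ 0.7 -1.2 -1.8] M [ 0.056  0.016 -0.024] w 0.0143 yaw 82.37 j [-0.38 -0.29 -0.43  1.43  0.   -0.25]
```

Free and unloaded. I check the plug's angle before putting the wrench away.

```bash
python3 - <<'E'
from h import *
s=cam("side"); t=cam("top"); im=np.clip(s["image"].astype(float)*1.5,0,255).astype(np.uint8); save("s11",im,(300,160,360,205),13); im=np.clip(t["image"].astype(float)*1.3,0,255).astype(np.uint8);save("t11",im,(260,145,320,190),13)
E
python3 go.py .495 -.277 .36 90.8
```

```text
(array([-0.0395, -0.0524, -0.2228]), array([-0.1472,  0.0003,  0.008 ]))
```

View pics/s11.png

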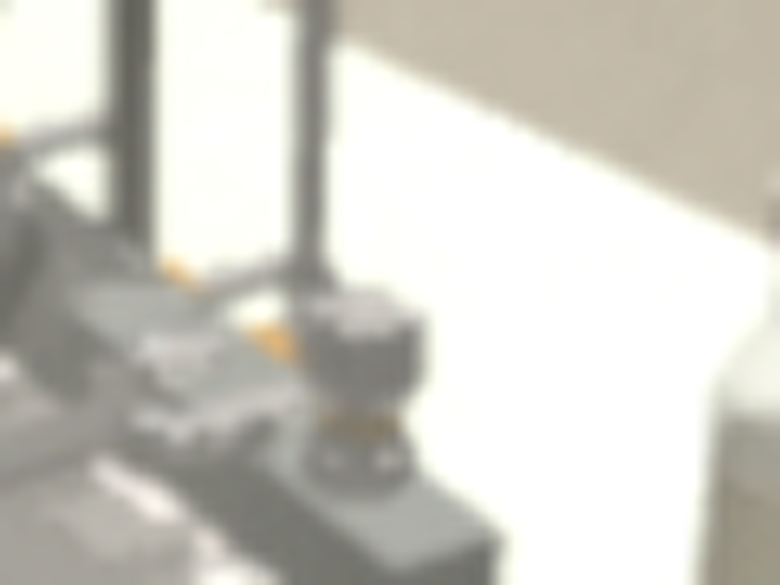

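View pics/t11.png

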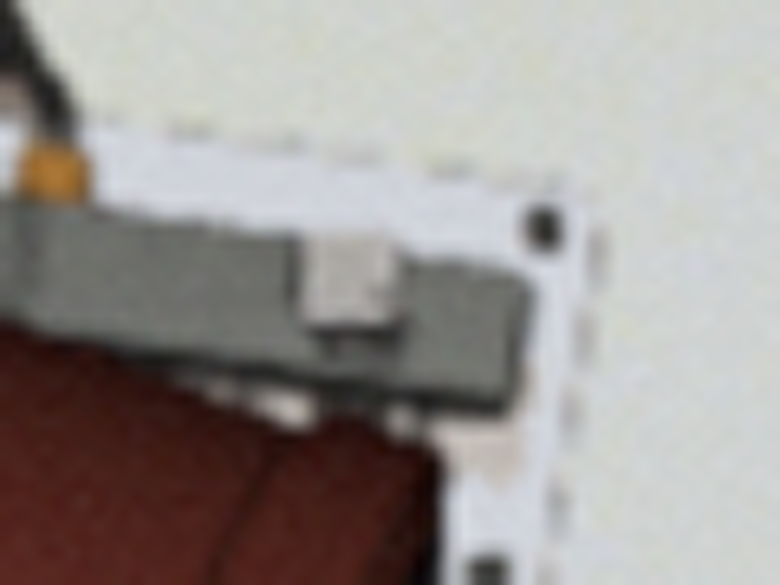

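Run:
```python
from h import *
t=cam("top"); im=t["image"][145:190,260:320].astype(float)
big=cv2.resize(im.astype(np.uint8),None,fx=10,fy=10,interpolation=cv2.INTER_CUBIC)
sub=big[165:265,215:320]
for th in (120,130,140,150):
    g=sub.min(2)>th
    n,l,st,ce=cv2.connectedComponentsWithStats(g.astype(np.uint8))
    i=l[50,50]
    if i==0: print(th,"none");continue
    cn=cv2.findContours((l==i).astype(np.uint8),0,1)[0][0]; r=cv2.minAreaRect(cn)
    P=[onz(t,260+(x+215)/10-.45,145+(y+165)/10-.45,.155) for x,y in cv2.boxPoints(r)]
    print(th,r,[((np.degrees(np.arctan2(*(P[k+1]-P[k])[1::-1]))+45)%90-45).round(1) for k in range(2)],[np.linalg.norm(P[k+1]-P[k]).round(4) for k in range(2)],np.mean(P,0).round(4))
```

```text
120 ((52.0, 39.0), (78.0, 104.0), 90.0) [np.float64(-1.4), np.float64(-1.1)] [np.float64(0.0327), np.float64(0.0249)] [ 0.6187 -0.0678  0.155 ]
130 none
140 none
150 none
```

```bash
python3 -m handwheel '[[[-0.03,0,0,0,0,0,1],[-0.04,-0.005,-0.02,-0.02,0,0,1],[-0.04,-0.014,-0.055,-0.05,0,0,1],[-0.04,-0.022,-0.09,-0.08,0,0,1],[-0.04,-0.03,-0.125,-0.1,0,0,1],[-0.04,-0.038,-0.16,-0.12,0,0,1],[-0.04,-0.047,-0.195,-0.14,0,0,1],[-0.04,-0.052,-0.222,-0.147,0,0,1]]]' 80; python3 st.py; python3 go.py .495 -.2765 .20 90.8
```

```text
time_s: 16.77
tool_pos: [0.4953, -0.2791, 0.36]
tool_rot: [-0.498, 0.506, -0.495, -0.501]
ft_force: [0.2, -0.4, -0.8]
gripper_width: 0.0141
t 16.7667 p [ 0.4953 -0.2791  0.36  ] F [ 0.2 -0.4 -0.8] M [ 0.013 -0.063  0.004] w 0.0141 yaw 90.79 j [-0.74 -0.   -0.09  1.47  0.01 -0.76]
(array([0.16  , 0.0015, 0.0027]), array([-0.0002, -0.0006,  0.0082]))
```

```bash
python3 -m handwheel '[[[0.03,0,0.003,0,0,0.008,1],[0.07,0,0.003,0,0,0.008,1],[0.11,0.001,0.003,0,0,0.008,1],[0.14,0.001,0.003,0,0,0.008,1],[0.155,0.001,0.003,0,0,0.008,1],[0.16,0.001,0.003,0,0,0.008,1],[0.16,0.001,0.003,0,0,0.008,1]]]' 80; python3 st.py;python3 go.py .495 -.2765 .1805 90.8
```

```text
time_s: 17.35
tool_pos: [0.4953, -0.2759, 0.1985]
tool_rot: [0.496, -0.503, 0.497, 0.504]
ft_force: [0.1, 0.3, -1.3]
gripper_width: 0.0138
t 17.35 p [ 0.4953 -0.2759  0.1985] F [ 0.1  0.3 -1.3] M [-0.023  0.047 -0.069] w 0.0138 yaw 90.79 j [-0.74  0.08 -0.31  1.19 -0.   -0.75]
(array([ 0.018 ,  0.0002, -0.0006]), array([-0.0002,  0.0013, -0.0017]))
```

```bash
python3 -m handwheel '[[[0.005,0,0,0,0,0,1],[0.010,0,0,0,0,0,1],[0.014,0,0,0,0,0,1],[0.016,0,0,0,0,0,1],[0.016,0,0,0,0,0,1]]]' 80; python3 st.py;python3 -m handwheel '[[[0.001,0,0,0,0,0,1],[0.002,0,0,0,0,0,1],[0.002,0,0,0,0,0,1]]]' 80; python3 st.py
```

```text
time_s: 17.77
tool_pos: [0.4952, -0.2759, 0.1824]
tool_rot: [0.496, -0.503, 0.497, 0.504]
ft_force: [0.6, 0.8, -1.7]
gripper_width: 0.014
t 17.7667 p [ 0.4952 -0.2759  0.1824] F [ 0.6  0.8 -1.7] M [ 0.024 -0.024 -0.006] w 0.014 yaw 90.79 j [-0.74  0.09 -0.33  1.16 -0.   -0.75]
time_s: 18.02
tool_pos: [0.4954, -0.276, 0.1809]
tool_rot: [0.496, -0.503, 0.497, 0.504]
ft_force: [-0.6, 0.0, 0.7]
gripper_width: 0.0139
t 18.0167 p [ 0.4954 -0.276   0.1809] F [-0.6  0.   0.7] M [ 0.049 -0.    -0.022] w 0.0139 yaw 90.79 j [-0.74  0.09 -0.33  1.15 -0.   -0.75]
```

```bash
python3 -m handwheel '[[[0.001,0,0,0,0,0,1],[0.001,0,0,0,0,0,1]]]' 20; python3 st.py;python3 -m handwheel '[[[0,0,0,0,0,0,0.5],[0,0,0,0,0,0,0.2],[0,0,0,0,0,0,-0.1],[0,0,0,0,0,0,-0.1],[-0.02,0,0,0,0,0,-0.2],[-0.06,0,0,0,0,0,-0.2],[-0.1,0,0,0,0,0,-0.2],[-0.1,0,0,0,0,0,-0.2]]]'; python3 st.py
python3 - <<'E'
from h import *
c=cam("wrist"); save("w12",c["image"]);c=cam("side"); save("s12",c["image"],(290,230,440,335),5)
E
```

```text
time_s: 18.18
tool_pos: [0.4954, -0.276, 0.1808]
tool_rot: [0.496, -0.503, 0.497, 0.504]
ft_force: [-3.8, 2.0, 7.6]
gripper_width: 0.0143
t 18.1833 p [ 0.4954 -0.276   0.1808] F [-3.8  2.   7.6] M [ 0.664  0.788 -0.022] w 0.0143 yaw 90.79 j [-0.74  0.09 -0.33  1.15 -0.   -0.75]
time_s: 18.85
tool_pos: [0.4972, -0.2775, 0.2892]
tool_rot: [-0.496, 0.507, -0.496, -0.5]
ft_force: [-0.0, -1.7, 1.7]
gripper_width: 0.0514
t 18.85 p [ 0.4972 -0.2775  0.2892] F [-0.  -1.7  1.7] M [-0.058 -0.079 -0.003] w 0.0514 yaw 90.8 j [-0.74  0.01 -0.21  1.34 -0.   -0.75]
```

View pics/w12.png

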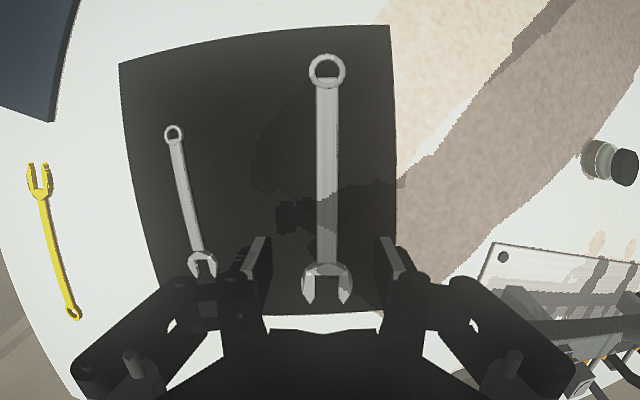

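View pics/s12.png

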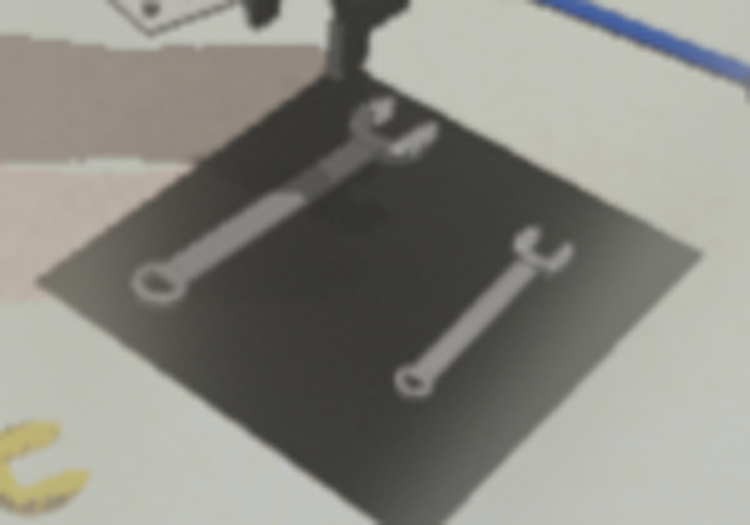

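The wrench lies back on the mat, ring at (326,71) and jaw at (326,285) in the wrist view. The small wrench is untouched. Next I check the plug's angle from above.

```bash
python3 go.py .6157 -.0674 .4223 82.9; python3 -m handwheel '[[[-0.04,0,0,0,0,0,-0.2],[-0.08,0,0,0,0,0,-0.2],[-0.12,-0.02,0.03,0.05,0,0,-0.2],[-0.132,-0.04,0.065,0.1,0,0,-0.2],[-0.132,-0.06,0.1,0.138,0,0,-0.2],[-0.132,-0.08,0.14,0.138,0,0,-0.2],[-0.132,-0.1,0.175,0.138,0,0,-0.2],[-0.132,-0.12,0.21,0.138,0,0,-0.2]]]'; python3 st.py
python3 - <<'E'
from h import *
c=cam("wrist"); im=np.clip(c["image"].astype(float)*1.5,0,255).astype(np.uint8);save("w13",im,(260,150,380,240),6)
E
```

```text
(array([-0.1396, -0.1226,  0.2073]), array([ 0.1378, -0.0022,  0.0021]))
time_s: 19.62
tool_pos: [0.6091, -0.071, 0.4133]
tool_rot: [0.53, -0.469, 0.53, 0.467]
ft_force: [0.4, -0.4, -0.9]
gripper_width: 0.0511
t 19.6167 p [ 0.6091 -0.071   0.4133] F [ 0.4 -0.4 -0.9] M [-0.033 -0.005 -0.017] w 0.0511 yaw 82.87 j [-0.33  0.15  0.16  1.58 -0.   -0.2 ]
```

View pics/w13.png

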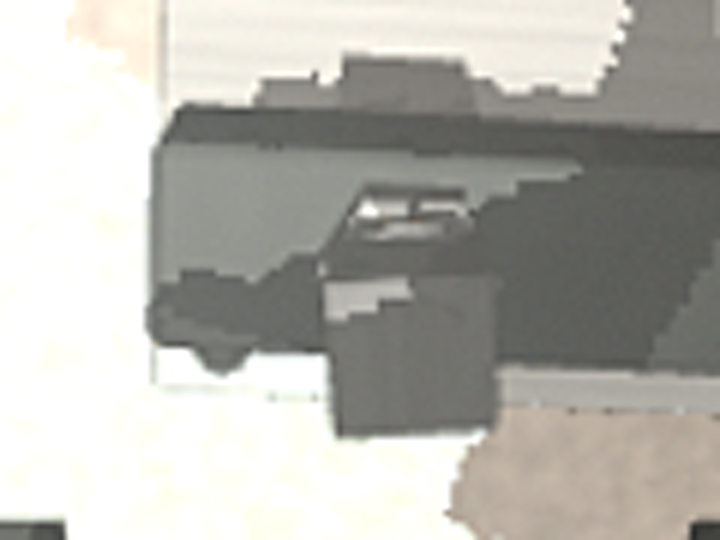

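Run:
```python
from h import *
c=cam("wrist")
def L(q,z):
    P=np.array([onz(c,260+u/6,150+v/6,z,True) for u,v in q]); 
    for i in range(len(P)-1):
        d=P[i+1]-P[i]; print(np.linalg.norm(d[:2]).round(4),((np.degrees(np.arctan2(d[1],d[0]))+45)%90-45).round(1))
    return P
P=L([(323,282),(498,275),(498,428),(338,437),(323,282)],.155); print(P[:4].mean(0))
print("block"); L([(155,145),(455,152),(690,163)],.109)
print("plate"); L([(157,386),(270,394),(410,404)],.008)
```

```text
0.0222 -4.5
0.0208 -5.7
0.0209 -3.5
0.0211 -2.0
[ 0.61825468 -0.05991436  0.155     ]
block
0.0451 -8.3
0.0358 -9.3
plate
0.0243 -10.9
0.03 -11.2
```

```bash
python3 go.py .6157 -.0674 .35 80; python3 -m handwheel '[[[0.02,-0.006,0.003,0.05,0,0,-0.2],[0.045,-0.006,0.003,0.05,0,0,-0.2],[0.064,-0.006,0.003,0.05,0,0,-0.2],[0.064,-0.006,0.003,0.05,0,0,-0.2],[0.064,-0.006,0.003,0.05,0,0,-0.2]]]'; python3 st.py
python3 - <<'E'
from h import *
c=cam("wrist"); im=np.clip(c["image"].astype(float)*1.7,0,255).astype(np.uint8);save("w14",im,(250,150,390,255),5.5)
E
```

```text
(array([ 0.0626, -0.0055,  0.0012]), array([ 0.0561, -0.0001,  0.0001]))
time_s: 20.13
tool_pos: [0.6157, -0.0658, 0.3468]
tool_rot: [0.54, -0.455, 0.541, 0.457]
ft_force: [-0.0, 0.5, 0.1]
gripper_width: 0.0515
t 20.1333 p [ 0.6157 -0.0658  0.3468] F [-0.   0.5  0.1] M [0.008 0.018 0.023] w 0.0515 yaw 80.33 j [-0.32  0.16  0.05  1.47 -0.   -0.15]
```

View pics/w14.png

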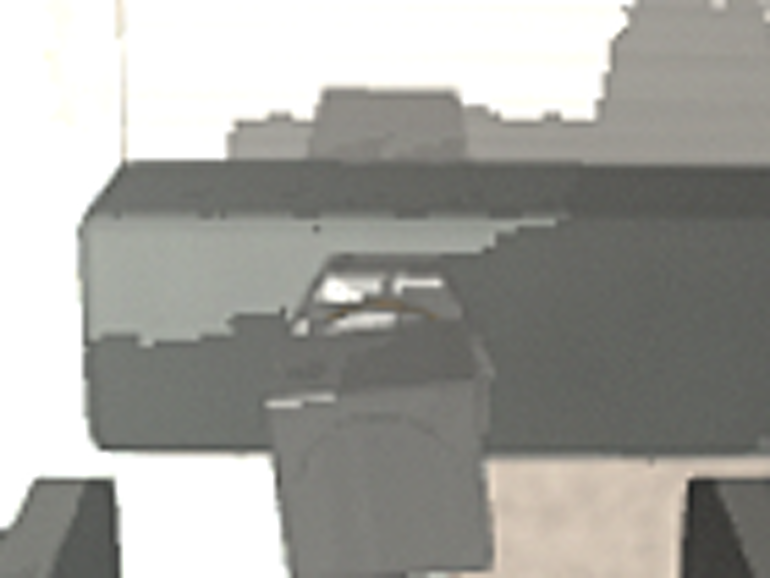

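Run:
```python
from h import *
c=cam("wrist")
def L(q,z):
    P=np.array([onz(c,250+u/5.5,150+v/5.5,z,True) for u,v in q]); 
    for i in range(len(P)-1):
        d=P[i+1]-P[i]; print(np.linalg.norm(d[:2]).round(4),((np.degrees(np.arctan2(d[1],d[0]))+45)%90-45).round(1))
    return P
P=L([(268,405),(488,378),(491,568),(290,579),(268,405)],.155); print(P[:4].mean(0))
print("block"); L([(82,215),(460,213)],.109); L([(100,448),(660,457)],.109)
```

```text
0.0226 -2.1
0.0216 -7.7
0.0214 -6.1
0.02 -4.5
[ 0.61756981 -0.06715991  0.155     ]
block
0.0482 -9.4
0.0747 -10.6
```

Head yaw averages -5.1°, which matches -5.1° expected after exactly a quarter turn. Now the valve.

```bash
cat > kn.py <<'E'
import sys; from h import *
my=np.radians(-10.2); mx=np.array([np.cos(my),np.sin(my),0]); mY=np.array([-np.sin(my),np.cos(my),0])
st=np.array([0,0,1])*np.cos(np.pi/6)-mx*.5
ball=np.array([.5734,.0714,.1874])
up=np.cross(mY,st)*-1  # in plane, perpendicular
if up[0]<0: up=-up
def kpose(back,ang):
    a=np.radians(ang); z=np.cos(a)*up+np.sin(a)*mY   # ang ccw about stem from 'up' (back side) dir
    return ball+st*(.155+back), tool(-st,z)
if __name__=="__main__":
    print("handed",np.cross(up,mY)@st)
    p,r=kpose(float(sys.argv[1]),float(sys.argv[2])); print(p.round(4),rel(p,r))
    q,R0,s=pose(); z=R0.as_matrix()[:,2]; x=R0.as_matrix()[:,0]; print("now ang",np.degrees(np.arctan2(z@mY,z@up)).round(2),"tilt err",np.degrees(np.arccos(min(1,-x@st))).round(2), "ball in tool", R0.inv().apply(ball-q).round(4))
E
python3 kn.py .09 60
python3 - <<'E'
from h import *
c=cam("wrist");T=c["camera_from_world"]; o=-T[:3,:3].T@T[:3,3]; p,r,s=pose(); print("cam in tool",r.inv().apply(o-p))
E
python3 go.py .46 -.05 .42 70
```

```text
handed 1.0
[0.4528 0.0931 0.3996] (array([-0.0502,  0.188 ,  0.1294]), array([ 0.5205, -0.1348, -0.5113]))
now ang 90.46 tilt err 29.94 ball in tool [0.1621 0.0657 0.1283]
cam in tool [0.03207891 0.07054207 0.00046205]
(array([-0.0702,  0.157 , -0.0105]), array([ 0.1802, -0.0002,  0.002 ]))
```

```bash
python3 -m handwheel '[[[-0.04,0,0,0,0,0,-0.3],[-0.07,0.02,0,0.05,0,0,-0.3],[-0.07,0.06,0,0.1,0,0,-0.3],[-0.07,0.1,0,0.1,0,0,-0.3],[-0.07,0.14,0,0.1,0,0,-0.3],[-0.07,0.16,0,0.1,0,0,-0.3]]]' 80; python3 st.py;python3 kn.py .09 60
```

```text
time_s: 20.78
tool_pos: [0.4559, -0.0384, 0.4215]
tool_rot: [0.563, -0.43, 0.562, 0.427]
ft_force: [-0.5, -0.5, 0.9]
gripper_width: 0.0556
t 20.7833 p [ 0.4559 -0.0384  0.4215] F [-0.5 -0.5  0.9] M [-0.017 -0.035  0.006] w 0.0556 yaw 74.6 j [-0.37 -0.33 -0.28  1.62 -0.   -0.1 ]
handed 1.0
[0.4528 0.0931 0.3996] (array([0.0217, 0.038 , 0.1259]), array([ 0.4233, -0.1592, -0.499 ]))
now ang 85.51 tilt err 29.78 ball in tool [ 0.2344 -0.0832  0.1371]
```

```bash
python3 -m handwheel '[[[0.004,0.007,0.02,0.06,-0.025,-0.08,-0.3],[0.008,0.014,0.04,0.12,-0.05,-0.16,-0.3],[0.012,0.02,0.065,0.18,-0.075,-0.24,-0.3],[0.016,0.028,0.09,0.25,-0.1,-0.32,-0.3],[0.02,0.034,0.11,0.33,-0.13,-0.41,-0.3],[0.022,0.038,0.126,0.423,-0.159,-0.499,-0.3],[0.022,0.038,0.126,0.423,-0.159,-0.499,-0.3],[0.022,0.038,0.126,0.423,-0.159,-0.499,-0.3]]]' 80; python3 st.py;python3 kn.py .09 60
python3 - <<'E'
from h import *
c=cam("wrist"); save("w15",c["image"]);import kn; print(proj(c,kn.ball,True))
E
```

```text
time_s: 21.45
tool_pos: [0.4522, 0.0938, 0.4006]
tool_rot: [0.769, -0.394, 0.469, 0.183]
ft_force: [-0.1, 0.0, 0.3]
gripper_width: 0.0558
t 21.45 p [0.4522 0.0938 0.4006] F [-0.1  0.   0.3] M [0.109 0.509 0.013] w 0.0558 yaw 53.49 j [-0.06 -0.76 -0.68  1.14 -0.06  0.62]
handed 1.0
[0.4528 0.0931 0.3996] (array([ 0.0013, -0.0004, -0.0004]), array([0.0039, 0.0017, 0.0007]))
now ang 60.22 tilt err 0.11 ball in tool [ 2.463e-01 -2.000e-04 -8.000e-04]
[320.82353039 207.59299352]
```

View pics/w15.png

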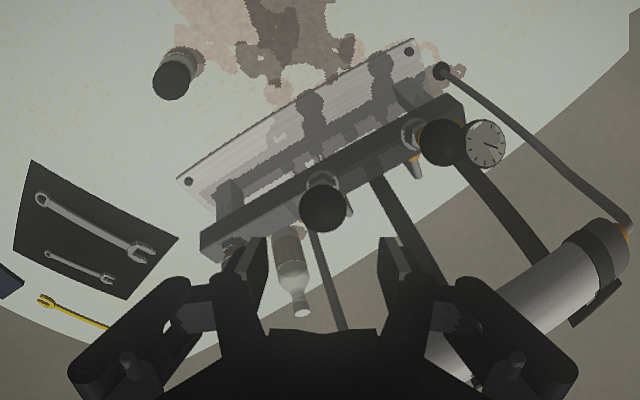

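The purge ball is at wrist (323,208), against the predicted (320.8,207.6), about 2 mm off. I correct for that and advance.

Run:
```python
from h import *
import kn
c=cam("wrist"); im=c["image"]; g=(im.max(2)<45).astype(np.uint8)
sub=g[180:240,295:355]; n,l,s,ce=cv2.connectedComponentsWithStats(sub); i=l[28,28]; print(s[i],ce[i]+[295,180])
cn=cv2.findContours((l==i).astype(np.uint8),0,1)[0][0]; print(cv2.minEnclosingCircle(cn))
p,r,_=pose(); o,d=ray(c,323,208,True); t=(kn.ball-o)@d; q=o+d*t; print("ball from ray",q, "in tool",r.inv().apply(q-p))
```

```text
[   0    0   60   60 2970] [325.88417508 211.85286195]
((29.5, 29.5), 41.719398498535156)
ball from ray [0.57422717 0.0717459  0.18807446] in tool [2.45502874e-01 8.02140974e-05 1.19865842e-03]
```

```bash
python3 -m handwheel '[[[0.02,0,0.001,0,0,0,-0.3],[0.045,0,0.001,0,0,0,-0.3],[0.068,0,0.001,0,0,0,-0.3],[0.085,0,0.001,0,0,0,-0.3],[0.0925,0,0.001,0,0,0,-0.3],[0.0925,0,0.001,0,0,0,-0.3]]]' 80; python3 st.py; python3 kn.py 0 60
python3 - <<'E'
from h import *
c=cam("wrist"); save("w16",c["image"],(200,130,440,330),3)
c=cam("side"); save("s16",c["image"],(220,80,380,200),4.5)
E
```

```text
time_s: 22.05
tool_pos: [0.4992, 0.0839, 0.3189]
tool_rot: [0.768, -0.393, 0.472, 0.184]
ft_force: [0.0, -0.5, 0.2]
gripper_width: 0.0556
t 22.05 p [0.4992 0.0839 0.3189] F [ 0.  -0.5  0.2] M [0.126 0.486 0.007] w 0.0556 yaw 53.25 j [-0.08 -0.61 -0.73  0.94 -0.05  0.61]
handed 1.0
[0.4971 0.0851 0.3216] (array([-0.0035,  0.0009,  0.0004]), array([ 0.0021, -0.0037, -0.0037]))
now ang 60.12 tilt err 0.3 ball in tool [0.1515 0.0004 0.001 ]
```

View pics/w16.png

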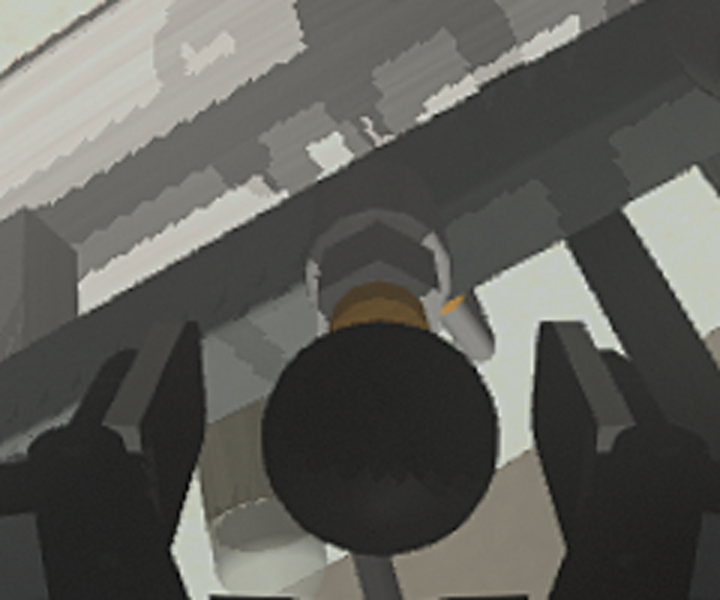

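View pics/s16.png

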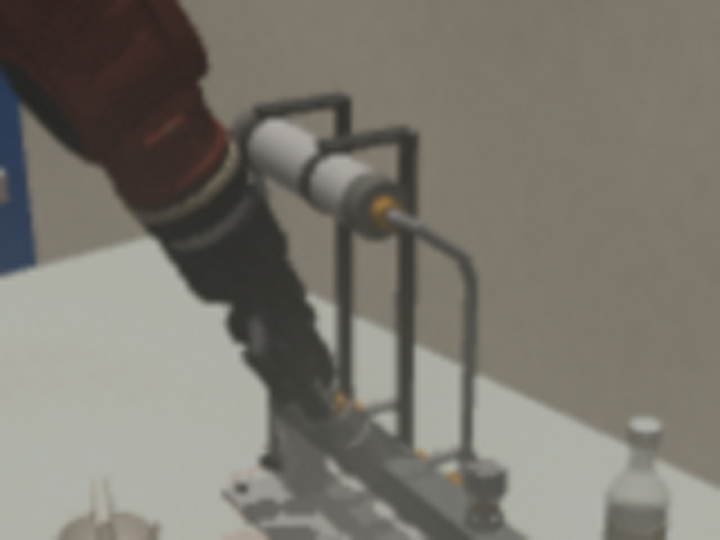

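Run:
```python
from h import *
import kn
c=cam("wrist"); p,r,_=pose(); K=c["camera_matrix"]
o,d=ray(c,200+380/3,130+438/3,True)
# angular radius from edges left/right
_,d1=ray(c,200+262/3,130+438/3,True);_,d2=ray(c,200+498/3,130+438/3,True)
h=np.arccos(d1@d2)/2; D=.0175/np.sin(h); q=o+d*D
print(D,q,"tool",r.inv().apply(q-p), "alt", r.inv().apply(o+d*((kn.ball-o)@d)-p))
```

```text
0.1397354989302972 [0.57543338 0.07210207 0.19124322] tool [ 0.15189013 -0.0007065   0.00174314] alt [ 0.1524919  -0.00106702  0.00175248]
```

The ball is at crop (380,438), with the pad midpoint at 370, so I shift 1.7 mm and close firmly.

```bash
python3 -m handwheel '[[[0,-0.001,0.0017,0,0,0,-0.1],[0,-0.001,0.0017,0,0,0,0.2],[0,-0.001,0.0017,0,0,0,0.6],[0,-0.001,0.0017,0,0,0,1],[0,-0.001,0.0017,0,0,0,1],[0,-0.001,0.0017,0,0,0,1],[0,-0.001,0.0017,0,0,0,1]]]' 80; python3 st.py; python3 kn.py 0 60
```

```text
time_s: 22.78
tool_pos: [0.5004, 0.0843, 0.324]
tool_rot: [0.768, -0.395, 0.471, 0.181]
ft_force: [-12.6, -11.5, 4.7]
gripper_width: 0.0321
t 22.7833 p [0.5004 0.0843 0.324 ] F [-12.6 -11.5   4.7] M [-1.882  1.932 -1.194] w 0.0321 yaw 53.2 j [-0.08 -0.61 -0.72  0.94 -0.06  0.61]
handed 1.0
[0.4971 0.0851 0.3216] (array([ 0.0003,  0.0037, -0.0018]), array([ 0.0016, -0.0045,  0.0031]))
now ang 60.09 tilt err 0.31 ball in tool [ 0.1553  0.0042 -0.0011]
```

```bash
python3 -m handwheel '[[[0,0,0,0,0,0,1],[0,0,0,0,0,0,1]]]' 80; python3 st.py; python3 kn.py 0 60
python3 - <<'E'
from h import *
c=cam("wrist"); save("w17",c["image"],(200,130,440,330),3)
p,r,s=pose(); print("F tool",r.inv().apply(s["ft_force"]),"M tool",r.inv().apply(s["torque"]))
E
```

```text
time_s: 22.95
tool_pos: [0.5002, 0.0841, 0.3241]
tool_rot: [0.768, -0.395, 0.471, 0.18]
ft_force: [-0.6, -2.6, -3.4]
gripper_width: 0.032
t 22.95 p [0.5002 0.0841 0.3241] F [-0.6 -2.6 -3.4] M [-0.174  0.665 -0.19 ] w 0.032 yaw 53.19 j [-0.08 -0.61 -0.72  0.94 -0.06  0.61]
handed 1.0
[0.4971 0.0851 0.3216] (array([ 0.0005,  0.0037, -0.0016]), array([ 0.0016, -0.005 ,  0.0032]))
now ang 60.09 tilt err 0.34 ball in tool [ 0.1555  0.0042 -0.0009]
F tool [ 3.41390282 -1.12308434 -2.94463798] M tool [-0.04288237  0.69787975  0.24750015]
```

View pics/w17.png

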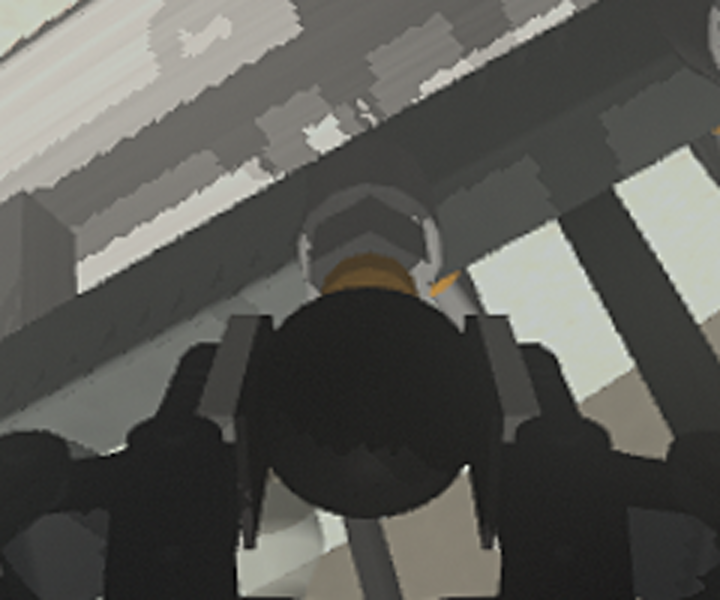

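Run:
```python
from h import *
import kn
c=cam("wrist"); p,r,_=pose()
for b in [(368,403)]:
    o,d=ray(c,200+b[0]/3,130+b[1]/3,True); q=o+d*((kn.ball-o)@d)
    print(r.inv().apply(q-p))
    for y0 in [0]:
        dt=r.inv().apply(d); ot=r.inv().apply(o-p); t=(-ot[1])/dt[1]; print("at y=0",ot+dt*t)
```

```text
[0.15487473 0.00308281 0.00041272]
at y=0 [0.16047686 0.         0.00042163]
```

```bash
python3 -m handwheel '[[[0,0,0,0,0,0,0],[0,0.001,0,0,0,0,0],[0.001,0.003,0,0,0,0,0],[0.001,0.003,0,0,0,0,0]]]' 60; python3 st.py;python3 kn.py 0 60; python3 -m handwheel '[[[0,0,0,0,0,0,0.4],[0,0,0,0,0,0,1],[0,0,0,0,0,0,1],[0,0,0,0,0,0,1],[0,0,0,0,0,0,1]]]' 60;python3 st.py;  python3 kn.py 0 60
```

```text
time_s: 23.38
tool_pos: [0.4987, 0.0863, 0.322]
tool_rot: [0.768, -0.395, 0.471, 0.181]
ft_force: [0.6, 0.0, -0.9]
gripper_width: 0.0429
t 23.3833 p [0.4987 0.0863 0.322 ] F [ 0.6  0.  -0.9] M [0.062 0.528 0.002] w 0.0429 yaw 53.22 j [-0.07 -0.62 -0.73  0.94 -0.06  0.61]
handed 1.0
[0.4971 0.0851 0.3216] (array([-0.0003,  0.0005, -0.0019]), array([ 0.002 , -0.0045,  0.0032]))
now ang 60.11 tilt err 0.32 ball in tool [ 0.1546  0.0009 -0.0012]
time_s: 23.8
tool_pos: [0.4985, 0.0862, 0.3223]
tool_rot: [0.768, -0.395, 0.471, 0.18]
ft_force: [-7.9, -2.7, 3.8]
gripper_width: 0.0324
t 23.8 p [0.4985 0.0862 0.3223] F [-7.9 -2.7  3.8] M [-0.304  1.196 -0.19 ] w 0.0324 yaw 53.2 j [-0.07 -0.62 -0.73  0.94 -0.06  0.61]
handed 1.0
[0.4971 0.0851 0.3216] (array([-0.    ,  0.0005, -0.0018]), array([ 0.002 , -0.0055,  0.0033]))
now ang 60.11 tilt err 0.37 ball in tool [ 0.155   0.001  -0.0009]
```

```bash
cat > ks.py <<'E'
from h import *; import kn
p,r,s=pose(); z=r.as_matrix()[:,2]; print("ang",np.degrees(np.arctan2(z@kn.mY,z@kn.up)).round(2),"Ft",r.inv().apply(s["ft_force"]).round(1),"Mt",r.inv().apply(s["torque"]).round(2),"w",round(s["gripper_width"],4),"ball",r.inv().apply(kn.ball-p).round(4),"j",s["joint_pos"].round(2))
E
python3 -m handwheel '[[[0,0,0,-0.04,0,0,1],[0,0,0,-0.1,0,0,1],[0,0,0,-0.18,0,0,1],[0,0,0,-0.26,0,0,1],[0,0,0,-0.34,0,0,1],[0,0,0,-0.42,0,0,1],[0,0,0,-0.50,0,0,1]]]' 90; python3 ks.py
```

```text
time_s: 24.38
tool_pos: [0.4984, 0.0863, 0.3224]
tool_rot: [0.645, -0.574, 0.411, 0.292]
ft_force: [-3.5, -1.2, 1.4]
gripper_width: 0.0314
ang 88.97 Ft [-2.8  2.1 -1.9] Mt [ 0.34 -0.14  0.81] w 0.0314 ball [ 0.1552  0.0013 -0.0004] j [-0.07 -0.62 -0.73  0.94 -0.06  0.11]
```

```bash
python3 -m handwheel '[[[0,0,0,-0.06,0,0,1],[0,0,0,-0.14,0,0,1],[0,0,0,-0.22,0,0,1],[0,0,0,-0.30,0,0,1],[0,0,0,-0.38,0,0,1],[0,0,0,-0.46,0,0,1],[0,0,0,-0.54,0,0,1],[0,0,0,-0.62,0,0,1]]]' 90; python3 ks.py; python3 -m handwheel '[[[0,0,0,-0.06,0,0,1],[0,0,0,-0.14,0,0,1],[0,0,0,-0.22,0,0,1],[0,0,0,-0.30,0,0,1],[0,0,0,-0.38,0,0,1],[0,0,0,-0.46,0,0,1],[0,0,0,-0.54,0,0,1],[0,0,0,-0.62,0,0,1]]]' 90; python3 ks.py
```

```text
time_s: 25.05
tool_pos: [0.4983, 0.0864, 0.3224]
tool_rot: [-0.438, 0.744, -0.302, -0.404]
ft_force: [-1.3, 0.0, -0.8]
gripper_width: 0.0317
ang 124.7 Ft [0.1 1.3 0.7] Mt [ 0.38 -0.5   0.48] w 0.0317 ball [0.1552 0.0013 0.0002] j [-0.07 -0.62 -0.73  0.94 -0.06 -0.51]
time_s: 25.72
tool_pos: [0.4982, 0.0865, 0.3223]
tool_rot: [-0.189, 0.842, -0.163, -0.478]
ft_force: [-0.9, 0.3, 0.0]
gripper_width: 0.0321
ang 160.43 Ft [-0.5  0.1  0.7] Mt [ 0.35 -0.68  0.22] w 0.0321 ball [0.1552 0.001  0.0007] j [-0.07 -0.62 -0.73  0.94 -0.06 -1.14]
```

```bash
python3 -m handwheel '[[[0,0,0,-0.06,0,0,1],[0,0,0,-0.13,0,0,1],[0,0,0,-0.20,0,0,1],[0,0,0,-0.27,0,0,1],[0,0,0,-0.34,0,0,1],[0,0,0,-0.40,0,0,1]]]' 90; python3 ks.py; python3 -m handwheel '[[[0,0,0,-0.04,0,0,1],[0,0,0,-0.08,0,0,1],[0,0,0,-0.12,0,0,1]]]' 90; python3 ks.py
```

```text
time_s: 26.22
tool_pos: [0.4982, 0.0865, 0.3223]
tool_rot: [-0.017, 0.863, -0.064, -0.501]
ft_force: [0.0, -1.7, 0.2]
gripper_width: 0.0316
ang -176.47 Ft [ 0.   1.7 -0.3] Mt [ 0.38 -0.57  0.02] w 0.0316 ball [0.1552 0.0006 0.001 ] j [-0.07 -0.62 -0.73  0.94 -0.06 -1.54]
time_s: 26.47
tool_pos: [0.4982, 0.0865, 0.3223]
tool_rot: [0.036, 0.863, -0.033, -0.504]
ft_force: [-0.4, -0.8, 0.0]
gripper_width: 0.0318
ang -169.51 Ft [-0.1  0.8  0.4] Mt [ 0.37 -0.49 -0.05] w 0.0318 ball [0.1552 0.0005 0.001 ] j [-0.07 -0.62 -0.73  0.94 -0.06 -1.66]
```

```bash
for i in 1; do python3 -m handwheel '[[[0,0,0,-0.04,0,0,1],[0,0,0,-0.08,0,0,1]]]' 90 >/dev/null; python3 ks.py; python3 -m handwheel '[[[0,0,0,-0.04,0,0,1],[0,0,0,-0.08,0,0,1]]]' 90 >/dev/null; python3 ks.py; python3 -m handwheel '[[[0,0,0,-0.04,0,0,1],[0,0,0,-0.08,0,0,1]]]' 90 >/dev/null; python3 ks.py; done
```

```text
ang -164.84 Ft [0.9 0.8 1.2] Mt [ 0.61 -0.51 -0.07] w 0.0313 ball [0.1552 0.0004 0.001 ] j [-0.07 -0.62 -0.73  0.94 -0.06 -1.74]
ang -160.09 Ft [-0.8 -8.6 -0.7] Mt [ 0.34 -0.36 -1.82] w 0.0317 ball [0.1551 0.002  0.0009] j [-0.07 -0.62 -0.73  0.94 -0.06 -1.83]
ang -155.31 Ft [-4.3 -9.4  1.4] Mt [ 0.09 -0.55 -1.91] w 0.0317 ball [0.1552 0.0037 0.001 ] j [-0.07 -0.62 -0.73  0.94 -0.05 -1.91]
```

Torque rose above the 0.35 N m turning level after about 2.33 rad and then the pads slid, so this looks like the stop. I regrip to confirm.

```bash
python3 -m handwheel '[[[0,0,0,0,0,0,0],[0,0.002,0,0,0,0,0],[0,0.003,0.001,0.06,0,0,0],[0,0.003,0.001,0.06,0,0,0]]]' 90 >/dev/null; python3 ks.py
python3 - <<'E'
from h import *; import kn
c=cam("wrist"); save("w18",c["image"],(200,130,440,330),3)
E
python3 -m handwheel '[[[0,0,0,0,0,0,0.4],[0,0,0,0,0,0,1],[0,0,0,0,0,0,1],[0,0,0,0,0,0,1],[0,0,0,0,0,0,1]]]' 100 >/dev/null; python3 ks.py;  python3 -m handwheel '[[[0,0,0,-0.03,0,0,1],[0,0,0,-0.03,0,0,1]]]' 100 >/dev/null; python3 ks.py;python3 -m handwheel '[[[0,0,0,-0.03,0,0,1],[0,0,0,-0.03,0,0,1]]]' 100 >/dev/null; python3 ks.py
```

```text
ang -158.96 Ft [-0.2  0.2 -0.3] Mt [ 0.08 -0.39 -0.17] w 0.0431 ball [1.553e-01 3.000e-04 1.000e-04] j [-0.08 -0.62 -0.73  0.94 -0.05 -1.85]
ang -158.74 Ft [-6.3 -0.9 -0.4] Mt [-0.05 -0.34 -0.31] w 0.0315 ball [0.1559 0.0002 0.001 ] j [-0.08 -0.62 -0.73  0.94 -0.05 -1.85]
ang -156.93 Ft [-3.9 -1.3  0.5] Mt [ 0.   -0.51 -0.27] w 0.0318 ball [0.156  0.0002 0.001 ] j [-0.08 -0.62 -0.73  0.94 -0.05 -1.89]
ang -155.22 Ft [-3.7 -1.1  0.2] Mt [ 0.8  -0.49 -0.44] w 0.0316 ball [1.56e-01 1.00e-04 1.00e-03] j [-0.08 -0.62 -0.73  0.94 -0.05 -1.92]
```

View pics/w18.png

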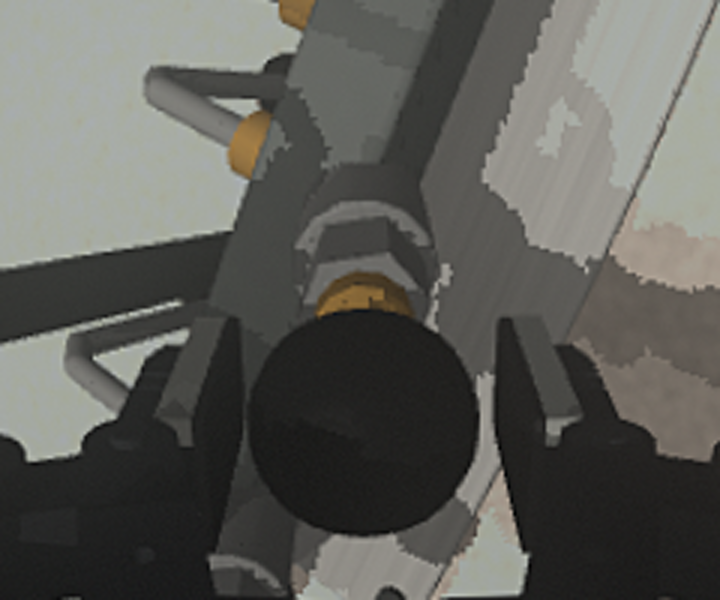

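Torque jumps to 0.8 N m within 2°, so the knob is at its stop. I release and retreat.

```bash
python3 -m handwheel '[[[0,0,0,0,0,0,0.2],[0,0,0,0,0,0,-0.3],[0,0,0,0,0,0,-0.3],[-0.02,0,0,0,0,0,-0.3],[-0.05,0,0,0,0,0,-0.3],[-0.08,0,0,0,0,0,-0.3],[-0.1,0,0,0,0,0,-0.3],[-0.1,0,0,0,0,0,-0.3]]]'; python3 ks.py
python3 - <<'E'
from h import *
c=cam("top"); save("tend",c["image"],(150,100,450,260),2.6)
c=cam("side"); save("send",c["image"])
c=cam("wrist"); save("wend",c["image"])
E
```

```text
time_s: 28.77
tool_pos: [0.4479, 0.0942, 0.4145]
tool_rot: [0.141, 0.853, 0.032, -0.501]
ft_force: [0.7, -0.3, 0.8]
gripper_width: 0.0553
ang -155.23 Ft [-0.3  0.6 -0.9] Mt [ 0.   -0.32 -0.13] w 0.0553 ball [ 0.2604 -0.001   0.0044] j [-0.06 -0.77 -0.66  1.16 -0.05 -1.9 ]
```

View pics/tend.png

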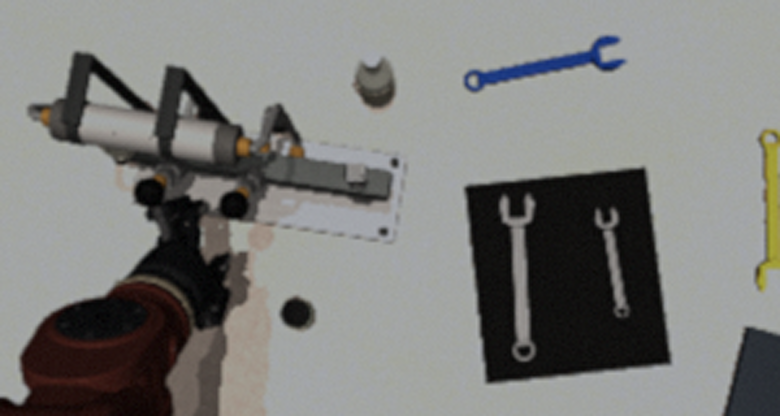

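View pics/send.png

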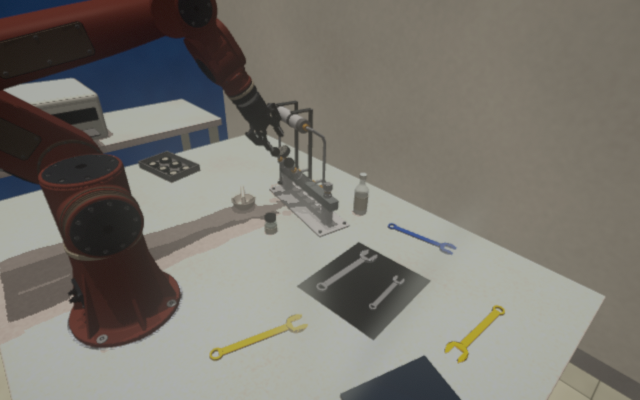

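View pics/wend.png

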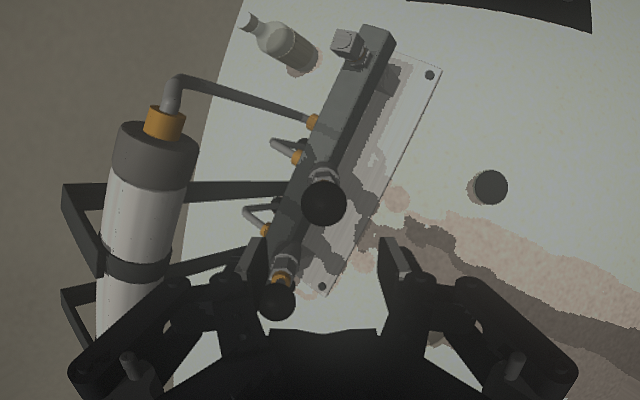

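The final views show both wrenches on the mat, the bottle, jar and mortar where they were, and the gripper clear of the balls.

```bash
python3 -c "
from plant import ticket; print(ticket.close_job())"
```

```text
the job is handed in; nothing more can be done
None
```

The job is handed in at about 29 s on the robot's clock, with every step done in the order asked. It reports no verdict, so what follows rests on my own checks.

- **Plug by hand:** I turned the plug about 1.3 rad clockwise with a 25 N grip until the torque rose, at a head angle of about -5.4° (I expected -5.1°). I turned the hand about 1.7° further before stopping. The torque peaked at 0.49 N m, below the 0.6 N m that tightens it. A picture right after release read -7.2°, about 2° further clockwise than the stop. I took that as measurement error and did not settle it.
- **Wrench:** I swung the larger silver wrench about 89.5° after it took up its play. The head then measured -5.1° on average, which fits a quarter turn. The single edges in that picture ranged from -2.1° to -7.7°, and an earlier picture averaged about -4°.
- **Wrench put back:** I lowered the wrench onto the mat where it had been before opening the fingers.
- **Purge valve:** I turned the knob anticlockwise at a steady 0.35 N m or so for about 2.3 rad, until the torque rose to 0.6 N m and the pads slid. After a fresh grip the torque jumped to 0.8 N m within 2°, so I took it as on its stop.
- **Last pictures:** The wrench lies on the mat, and the small wrench, bottle, jar and mortar look unmoved. The gripper is clear of everything. I did not touch the other valve.

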